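Take down the clamping pile and put each piece in its tray

ROBOT

A 7-joint arm with a two-finger parallel gripper is mounted at the origin on the work surface. World frame = base frame: x ahead of the robot, y to its left, z up, the work surface at z = 0. Lengths are in m, angles in rad, forces in N, time in s.
With the tool pointing down it reaches from about 0.4 to 0.85 m from the base axis. Payload 10.4 kg.
Tool frame: the origin (TCP) lies on the centre line of the jaws, within the pads' length; the fingertips stand r.tip_extent ahead of it and the grasp point (between the pads) lies 8 mm behind it (r.tip_extent is the distance from the TCP to the fingertips, in m); z points along the fingers, y is the direction in which the jaws open and shut (so a half turn about z gives the same grasp; the last joint's range is limited). The gripper opens to 87 mm and grips with 3 to 60 N. Pads are 19 mm wide; open, the fingers measure 117 mm over their backs; the gripper's body (75 mm by 190 mm) begins 51 mm behind the grasp point.
Start: joints at [-1.127, 0.332, -0.065, 1.46, 0.022, 1.35, -0.088], TCP at [0.281, 0.558, 0.234] pointing down, gripper open.
Joint ranges: [-2.6, 2.6], [-0.5, 2.12], [-1.47, 1.34], [0.16, 2.42], [-1.27, 4.41], [0.06, 2.06], [-2.6, 2.6]. Speed limits (rad/s): [2.22, 2.22, 2.79, 2.79, 3.14, 3.14, 3.14].

INTERFACE

Orientations are given as a unit quaternion [x, y, z, w].
In Python, from bench import r gives the robot as it stands.
- The arm moves only by the shell command python3 -m jog 'ROWS' [FORCE]. ROWS is JSON, a list of rows, each a list of 7 numbers: the shift along the tool's x, y, z in cm, then the turn, a rotation vector about the tool's x, y, z in rad, then the opening, from -1 (shut) to 1 (fully open). In form: [[tx, ty, tz, wx, wy, wz, jaw], ...]. A call has 1 to 20 rows; each row shifts and turns the commanded pose from where the row before left it, along the tool's axes as they then stand; what a row does not reach is not made up. A row lasts 1/8 s, in which the tool goes at most 62.5 mm and 10.7 degrees, less where a joint would pass 70% of its speed; a pose out of reach is approached as far as the arm can. A call with a gripper value outside its range is refused whole. The fingers move at their own pace and stop on an object; FORCE is the grip in N (left out, the last holds). Time passes only in rows, so rows that do not move let the fingers close. It gives the time, the measured TCP pose, the force and the opening at its end, in the units of the state.
- r.read_state(): the state, without advancing time (a new reading comes with each control period).
- r.camera(name): name is "side" or "top"; returns a dict with "frame" (384x512x3 uint8, red, green, blue), "fx", "fy", "cx", "cy" (pixels), "k1" (the pictures are not rectified: a ray, as slopes to the right and down, at radius r is drawn at 1 + k1 r^2 times it, then the intrinsics apply), "camera_from_world" (4x4, takes a point from world to camera coordinates). Camera axes: x right, y down, z forward; pixel columns grow to the right and rows downward; lengths in m; the calibration is good to about 2 mm. A picture is of the moment at which its call begins. There is no depth.
- r.close_job(): hands the job in, once; it reports no verdict.
Trained networks look in a picture, given as the dict that the camera call returned (one of the last four; its "shot" number tells which), for a name from the list of things; names that differ only in an ending like _2 or _b are one class to them, and where a whole thing is asked for, a point or a joint stands for the part that bears it (a point fixed in the world has none). Each returns a list of dicts, best first, with "score" (0 to 1); they miss things now and then, are a little off and sometimes report something else, mostly with a low value. They report only what shows in the picture. A call takes as long as a camera call. They do not tell look-alikes from the thing itself.
- r.search_frame(picture, thing): "rect" ([left, top, right, bottom] in pixels, round what is visible of it).
The state is a dict: "time": time; "joint_positions": joint angles; "joint_vel": joint speeds; "joint_torque": joint torques, N m; "ee_pos": TCP position; "eef_rot": TCP orientation; "ft_force": force on the tool from outside, world axes, zero at the start; "torque": the same for the moment, N m; "width": finger opening in m.
Only numpy, scipy, OpenCV 4.12 (cv2) and the standard library are available. Lean on these libraries where they do the work, as an engineer would, in place of code of your own. Each camera call takes 0.05 s, during which the arm holds its last target.

TASK

Take the pile of clamping pieces on the bench apart from the top down, one piece at a time, and put each piece into the wooden tray whose recess has its shape and size: slotted strap first, then the square block and the round block (either order), the base plate last. Set each piece down flat inside its rim rather than dropping it, let nothing tip over, and leave the oil bottle and the wrench where they are.

Things in the scene. Friction and masses are not known exactly. Their poses are not given: they have to be found in the camera images.
- strap: slotted clamp strap, dark steel flat bar 130 (x) x 26 (y) x 16 (z) mm with a lengthwise slot 70 x 10 mm in its middle, about 0.33 kg; on top of the pile, its underside 46 mm above the bench, bridging the square and round blocks lengthwise. Origin: centre of its underside; x along its length, z up
- square: square steel packing block 48 x 48 x 26 mm high, four small dark hole marks near the corners of its top, about 0.42 kg; stands on one end of the base plate, under one end of the strap, underside 20 mm above the bench. Origin: centre of its underside; x and y square to its sides, z up
- round: round steel packing block, 54 mm diameter x 26 mm high, about 0.42 kg; stands on the other end of the base plate, under the other end of the strap, underside 20 mm above the bench (the two blocks change ends). Origin: centre of its underside, z up
- plate: base plate at the bottom of the pile, flat on the bench, plain aluminium 160 (x) x 60 (y) x 20 (z) mm, about 0.5 kg. The blocks stand on its middle line about 41 mm either side of its centre. Origin: centre of its underside; x along its length, z up
- tray_strap: long narrow tray, recess 146 (x) x 42 (y) mm, outside 160 x 56 mm, fixed to the bench, pale wood, 4 mm floor, rim top 9 mm above the bench, walls 7 mm thick. Origin: centre of its underside on the bench, z up, x along its length
- tray_square: square tray, recess 64 x 64 mm, outside 78 x 78 mm, fixed to the bench, pale wood, 4 mm floor, rim top 9 mm above the bench, walls 7 mm thick. Origin: centre of its underside on the bench, z up, x and y square to its sides
- tray_round: round tray, recess 70 mm diameter, outside 84 mm, fixed to the bench, pale wood, 4 mm floor, rim top 9 mm above the bench, walls 7 mm thick. Origin: centre of its underside on the bench, z up
- tray_plate: large oblong tray, recess 176 (x) x 76 (y) mm, outside 190 x 90 mm, fixed to the bench, pale wood, 4 mm floor, rim top 9 mm above the bench, walls 7 mm thick. Origin: centre of its underside on the bench, z up, x along its length
- oil: amber oil bottle with a black cap, loose bystander 44 mm in diameter and 115 mm tall, at the far left of the trays. Origin: centre of its underside
- wrench: steel wrench lying crosswise beyond the trays, loose bystander 160 mm long, under 15 mm high. Origin: its underside, near the middle of its length; x along its handle
There are look-alikes about, which are no part of the job. There is more than one size of the plate; the job needs the smaller.

How it is judged:
On the way, in this order (a step that is already met when the one before it is completed fails the run):
1. the strap lies flat in the long narrow tray (z of strap in the frame of tray_strap below 0.006 m and horizontal distance between strap and tray_strap below 0.012 m and angle between strap's own z axis and vertical below 0.06 rad and linear speed of strap below 0.02 m/s), for 0.2 s.
2. the square and the round block lie flat in their trays, the strap still in its own (all of step 1 and z of square in the frame of tray_square below 0.006 m and horizontal distance between square and tray_square below 0.012 m and angle between each of square, round's own z axis and vertical below 0.06 rad and linear speed of each of square, round below 0.02 m/s and z of round in the frame of tray_round below 0.006 m and horizontal distance between round and tray_round below 0.012 m), for 0.2 s.
3. the base plate lies flat in the large tray (z of plate in the frame of tray_plate below 0.006 m and horizontal distance between plate and tray_plate below 0.012 m and angle between plate's own z axis and vertical below 0.06 rad and linear speed of plate below 0.02 m/s), for 0.2 s.
At the end, for the whole second after the job is handed in: Each of the four pieces rests at the bottom of the recess of its own tray: underside less than 6 mm above the tray's underside (the floor is at 4 mm), within 12 mm of the tray's centre, level within 0.06 rad, at rest and released (all of step 2 and all of step 3); the robot touches nothing.
It fails at once if a piece is dropped (falls freely more than about 25 mm) ((contact force between strap and anything else below 0.05 N and linear speed of strap above 0.7 m/s) or (contact force between square and anything else below 0.05 N and linear speed of square above 0.7 m/s) or (contact force between round and anything else below 0.05 N and linear speed of round above 0.7 m/s) or (contact force between plate and anything else below 0.05 N and linear speed of plate above 0.7 m/s)).
It fails at once if a piece is tipped over (more than 0.6 rad) (angle between any of strap, square, round, plate's own z axis and vertical above 0.6 rad).
It fails at once if the oil bottle is moved by more than 20 mm (distance of oil from where it was at the start of the episode above 0.02 m).
It fails at once if the wrench is moved by more than 20 mm (distance of wrench from where it was at the start of the episode above 0.02 m).
It also fails if it takes over 120 s, if anything falls off the work surface, if the arm or the gripper's body presses on something with over 40 N, if the wrist force passes 120 N, or if a joint passes its speed limit or range.

## Working session

There is one attempt and no reset: what is moved stays moved. The work goes in short steps, Python scripts to look and compute and a shell command to move; the robot and the scene stay as the last step left them, time stands still between calls to the robot, and variables do not carry over. Pictures are saved under pics/ and viewed, and the job is handed in when it is done.

```bash
ls; mkdir -p pics
python3 - <<'E'
from bench import r
import cv2
print(r.tip_extent, r.read_state())
for n in("top","side"):
    c=r.camera(n); cv2.imwrite(f"pics/{n}0.png",c["frame"][:,:,::-1])
    print(n,{k:v for k,v in c.items() if k!="frame"})
    for t in "strap square round plate tray_strap tray_square tray_round tray_plate oil wrench".split():
        print(t,[(round(d["score"],2),[round(x) for x in d["rect"]]) for d in r.search_frame(c,t)])
E
```

```text
pics
0.011 {'time': 0.0, 'joint_positions': array([-1.1266014 ,  0.33286735, -0.06469853,  1.46089677,  0.02162996,
        1.34988153, -0.08849152]), 'joint_vel': array([-0.00123062, -0.00065589, -0.00067703,  0.0013928 , -0.00158999,
        0.00051306, -0.00061029]), 'joint_torque': array([ 9.77968048e-04, -6.23277497e+01,  2.49417935e-02, -3.89898348e+01,
       -6.13776804e-02,  3.97927570e-02,  1.28349393e-04]), 'ee_pos': array([0.28112384, 0.55781949, 0.23277802]), 'eef_rot': array([ 2.31267744e-01,  9.72889907e-01, -6.68902425e-04, -1.12551023e-04]), 'ft_force': array([ 0.48641548, -0.23627303,  0.38578179]), 'torque': array([ 0.01436868, -0.02554084, -0.03468557]), 'width': 0.08713776289869056}
top {'fx': 358.4262854457324, 'fy': 358.4262854457324, 'cx': 253.73765354063553, 'cy': 191.82010146461408, 'k1': -0.0015187791314992208, 'camera_from_world': array([[ 0.02925369, -0.99942259,  0.01728291,  0.01748902],
       [-0.99271138, -0.03107086, -0.11644188,  0.51242893],
       [ 0.11691164, -0.01375059, -0.99304712,  1.00654152],
       [ 0.        ,  0.        ,  0.        ,
[... 684 characters left out ...]
857731e-01,
         2.17265263e-01],
       [ 4.21052074e-01,  7.43974152e-01, -5.18861843e-01,
         1.13002478e+00],
       [ 0.00000000e+00,  0.00000000e+00,  0.00000000e+00,
         1.00000000e+00]]), 'shot': 2}
strap [(0.73, [176, 138, 219, 154])]
square [(0.44, [179, 151, 198, 165]), (0.34, [260, 233, 323, 272])]
round [(0.61, [203, 146, 222, 153])]
plate [(0.83, [173, 152, 221, 168]), (0.56, [97, 142, 164, 179])]
tray_strap [(0.84, [263, 239, 324, 273])]
tray_square [(0.79, [246, 199, 281, 218]), (0.26, [179, 141, 222, 155])]
tray_round [(0.64, [336, 282, 368, 312])]
tray_plate [(0.93, [196, 170, 265, 200])]
oil [(0.55, [253, 126, 265, 159])]
wrench [(0.51, [297, 183, 330, 208])]
```

Run:
```python
import cv2
for n in("top","side"):
    i=cv2.imread(f"pics/{n}0.png")
    i=i[100:330,50:430] if n=="top" else i[110:330,80:400]
    print(i.shape); cv2.imwrite(f"pics/{n}0z.png",cv2.resize(i,None,fx=2.1 if n=="top" else 2.5,fy=2.1 if n=="top" else 2.5,interpolation=cv2.INTER_CUBIC))
```

```text
(230, 380, 3)
(220, 320, 3)
```

View pics/top0z.png

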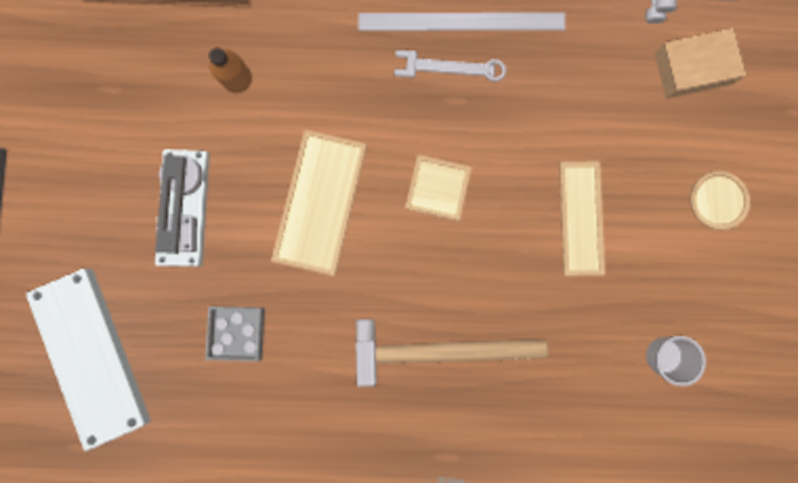

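View pics/side0z.png

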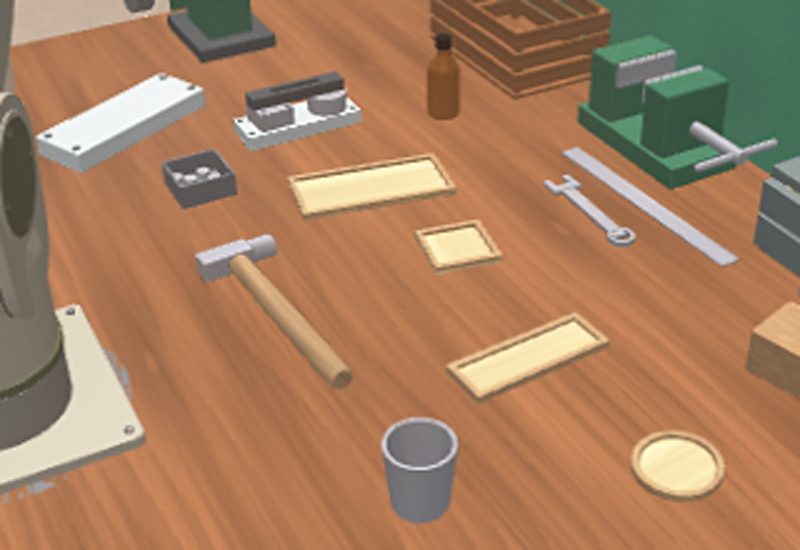

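The top view shows the pile near (133,200): strap on top, round block at the far end, square block near the robot. The trays are at (200,195) plate, (258,189) square, (327,203) strap and (392,195) round. The large plate at (90,270) is the look-alike. Next I'll measure all of these.

```bash
cat > h.py <<'E'
import numpy as np, cv2
from scipy.spatial.transform import Rotation as R
def rays(c,px):
    px=np.atleast_2d(np.asarray(px,float))
    d=np.stack([(px[:,0]-c["cx"])/c["fx"],(px[:,1]-c["cy"])/c["fy"]],1)
    u=d.copy()
    for _ in range(20): u=d/(1+c["k1"]*(u**2).sum(1,keepdims=True))
    return np.c_[u,np.ones(len(u))]
def toplane(c,px,z):
    T=c["camera_from_world"];Rm=T[:3,:3];o=-Rm.T@T[:3,3]
    w=rays(c,px)@Rm
    return (o+w*((z-o[2])/w[:,2:3]))[:,:2]
def proj(c,P):
    T=c["camera_from_world"];q=np.atleast_2d(P)@T[:3,:3].T+T[:3,3]
    s=q[:,:2]/q[:,2:];s=s*(1+c["k1"]*(s**2).sum(1,keepdims=True))
    return np.c_[s[:,0]*c["fx"]+c["cx"],s[:,1]*c["fy"]+c["cy"]]
def rect(w):
    (cx,cy),(a,b),ang=cv2.minAreaRect((w*1000).astype(np.float32))
    if a<b: a,b,ang=b,a,ang+90
    return round(cx,1),round(cy,1),round(a,1),round(b,1),round((ang+90)%180-90,1)  # long-axis yaw deg
E
python3 - <<'E'
from bench import r
from h import *
for n in("top","side"):
    c=r.camera(n); f=cv2.cvtColor(c["frame"],cv2.COLOR_RGB2HSV)
    m=((f[...,0]>12)&(f[...,0]<32)&(f[...,1]<150)&(f[...,2]>185)).astype(np.uint8)*255
    cs,_=cv2.findContours(m,cv2.RETR_EXTERNAL,cv2.CHAIN_APPROX_NONE)
    for k in cs:
        if cv2.contourArea(k)<150: continue
        p=k[:,0]; print(n,cv2.boundingRect(k),"z9",rect(toplane(c,p,.009)),"z4",rect(toplane(c,p,.004)))
    cv2.imwrite(f"pics/m_{n}.png",m)
E
```

```text
top (218, 333, 85, 51) z9 (47.0, 0.5, 234.3, 133.7, -88.7) z4 (45.3, 0.3, 235.4, 134.3, -88.7)
top (229, 264, 81, 8) z9 (297.6, -18.0, 231.1, 17.9, -87.1) z4 (297.2, -18.3, 232.2, 17.9, -87.1)
top (379, 181, 29, 29) z9 (518.2, -381.5, 83.4, 83.0, 57.4) z4 (518.8, -383.6, 83.8, 83.4, 57.4)
top (317, 176, 22, 56) z9 (486.9, -184.6, 162.8, 61.6, 1.8) z4 (487.4, -185.7, 163.5, 61.9, 1.8)
top (243, 174, 32, 31) z9 (523.1, 19.4, 81.7, 80.7, -11.1) z4 (523.7, 19.2, 82.1, 81.1, -11.1)
top (503, 168, 9, 108) z9 (452.7, -719.2, 317.6, 24.4, -3.2) z4 (453.0, -722.9, 319.1, 24.5, -3.2)
top (179, 162, 46, 70) z9 (497.9, 185.3, 194.0, 93.6, -11.6) z4 (498.4, 186.0, 194.9, 94.0, -11.6)
top (367, 113, 38, 29) z9 (723.2, -360.8, 103.4, 71.6, -75.3) z4 (724.8, -362.7, 103.9, 71.9, -75.3)
side (479, 360, 33, 24) z9 (620.7, -714.1, 72.5, 52.4, 15.8) z4 (625.1, -712.6, 73.0, 52.7, 15.8)
side (332, 282, 38, 26) z9 (520.7, -379.2, 83.7, 79.5, -30.7) z4 (524.4, -375.5, 84.3, 80.0, -30.7)
side (258, 235, 66, 34) z9 (489.9, -182.6, 162.5, 57.9, 2.9) z4 (493.5, -177.6, 163.6, 58.3, 2.9)
side (25, 231, 113, 85)
[... 461 characters left out ...]
side (195, 171, 68, 25) z9 (502.2, 187.4, 192.0, 92.1, -11.2) z4 (505.8, 194.8, 193.2, 92.7, -11.2)
side (12, 149, 16, 24) z9 (-60.9, 678.8, 176.6, 43.3, 75.9) z4 (-61.0, 689.5, 177.7, 43.6, 75.9)
side (85, 83, 63, 45) z9 (382.2, 1054.8, 515.5, 253.9, 77.9) z4 (385.1, 1068.0, 518.9, 255.5, 77.9)
side (0, 63, 37, 84) z9 (5.1, 1375.6, 1107.0, 180.9, 86.6) z4 (5.5, 1390.8, 1114.3, 182.0, 86.6)
side (119, 44, 24, 42) z9 (611.3, 1562.1, 764.0, 122.3, 75.4) z4 (615.7, 1578.6, 769.0, 123.1, 75.4)
side (118, 0, 114, 108) z9 (1203.2, 2096.3, 2758.6, 944.9, 76.1) z4 (1211.4, 2116.3, 2776.7, 951.1, 76.1)
side (0, 0, 25, 34) z9 (128.0, 3706.3, 1813.4, 186.4, 88.9) z4 (129.1, 3736.8, 1825.3, 187.7, 88.9)
```

Tray outlines match the given sizes, and the two cameras agree within about 4 mm. Next is the pile.

Run:
```python
from bench import r
from h import *
for n,roi in(("top",(110,165,160,240)),("side",(165,130,232,175))):
    c=r.camera(n); f=cv2.cvtColor(c["frame"],cv2.COLOR_RGB2HSV)
    x0,y0,x1,y1=roi
    print(n); 
    v=f[y0:y1,x0:x1,2]; s=f[y0:y1,x0:x1,1]
    big=cv2.resize(c["frame"][y0:y1,x0:x1,::-1],None,fx=10 if n=="side" else 8,fy=10 if n=="side" else 8,interpolation=cv2.INTER_NEAREST)
    cv2.imwrite(f"pics/z_{n}.png",big[:600])
    m=np.zeros(f.shape[:2],np.uint8); m[y0:y1,x0:x1]=((v<110)&(s<70))*255
    cs,_=cv2.findContours(m,cv2.RETR_EXTERNAL,cv2.CHAIN_APPROX_NONE)
    for k in cs:
        if cv2.contourArea(k)>40: print("dark",cv2.boundingRect(k),rect(toplane(c,k[:,0],.062)))
    m[:]=0; m[y0:y1,x0:x1]=(s<60)*255
    m=cv2.morphologyEx(m,cv2.MORPH_OPEN,np.ones((2,2)))
    cs,_=cv2.findContours(m,cv2.RETR_EXTERNAL,cv2.CHAIN_APPROX_NONE)
    for k in cs:
        if cv2.contourArea(k)>40: print("grey",cv2.boundingRect(k),rect(toplane(c,k[:,0],.02)))
```

```text
top
dark (133, 175, 6, 46) (482.1, 360.6, 125.8, 9.3, -1.0)
grey (125, 172, 26, 56) (480.2, 369.9, 160.9, 65.8, 0.1)
side
dark (178, 141, 39, 14) (480.4, 359.5, 137.1, 51.3, 0.7)
grey (175, 140, 50, 31) (490.6, 382.6, 184.8, 154.8, -1.4)
```

View pics/z_top.png

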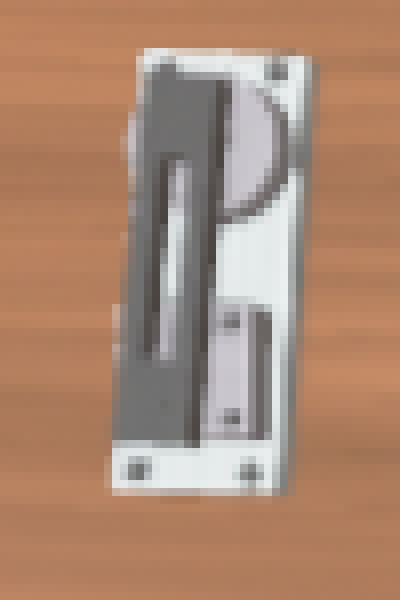

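View pics/z_side.png

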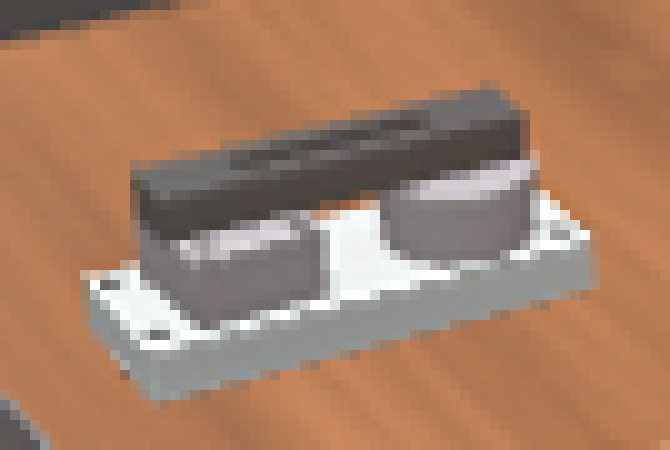

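Run:
```python
from bench import r
from h import *
T=r.camera("top");S=r.camera("side")
t=lambda p,z:toplane(T,np.array(p)/8-.5+[110,165],z)*1000
s=lambda p,z:toplane(S,np.array(p)/10-.5+[165,130],z)*1000
P=lambda n,a:print(n,a.round().tolist())
P("T strap NL NR FR FL",t([(113,440),(192,440),(219,80),(145,65)],.062))
P("T plate",t([(112,490),(275,495),(307,56),(138,48)],.020))
P("T sq NR FR",t([(252,435),(255,308)],.046))
P("T round right edge pt, near",t([(280,140),(225,218)],.046))
P("S strap NL FL FR NR",s([(130,170),(490,85),(527,118),(150,205)],.062))
P("S plate NL NR FR",s([(85,278),(158,352),(595,235)],.020))
P("S sq NR FR",s([(190,265),(322,235)],.046))
P("S plate bottom",s([(160,400),(592,285)],0))
```

```text
T strap NL NR FR FL [[420.0, 390.0], [421.0, 363.0], [546.0, 362.0], [551.0, 388.0]]
T plate [[403.0, 404.0], [403.0, 345.0], [563.0, 344.0], [564.0, 406.0]]
T sq NR FR [[423.0, 347.0], [468.0, 349.0]]
T round right edge pt, near [[528.0, 344.0], [500.0, 362.0]]
S strap NL FL FR NR [[422.0, 392.0], [551.0, 390.0], [551.0, 362.0], [419.0, 365.0]]
S plate NL NR FR [[408.0, 405.0], [410.0, 345.0], [568.0, 348.0]]
S sq NR FR [[425.0, 349.0], [470.0, 347.0]]
S plate bottom [[410.0, 350.0], [568.0, 350.0]]
```

```bash
cat >> h.py <<'E'
def plan(r,x,y,z,yaw):
    """yaw: deg of piece x axis; jaw (tool y) along piece y. mm. prints turn about tool z then shifts in cm along tool axes AFTER the turn"""
    s=r.read_state();p=np.array(s["ee_pos"])*1000;M=R.from_quat(s["eef_rot"]).as_matrix()
    psi=np.deg2rad(yaw)
    yt=np.array([-np.sin(psi),np.cos(psi),0]);
    if yt@M[:,1]<0: yt=-yt
    zt=np.array([0,0,-1.]);G=np.c_[np.cross(yt,zt),yt,zt]
    rv=R.from_matrix(M.T@G).as_rotvec()
    print("t",round(s["time"],2),"p",p.round(1),"w",round(s["width"]*1000,1),"F",np.round(s["ft_force"],1),"q7",round(s["joint_positions"][6],2))
    print(" turn",rv.round(3)," shift cm after",((np.array([x,y,z])-p)@G/10).round(2))
E
python3 - <<'E'
from bench import r
from h import *
plan(r,485,376.5,64.5+80,0)
E
```

```text
t 1.4 p [281.3 558.2 233.6] w 87.1 F [-0.1  0.3 -1. ] q7 -0.09
 turn [ 0.    -0.    -0.467]  shift cm after [-20.37 -18.17   8.91]
```

```bash
python3 -m jog '[[0,0,0,0,0,-0.117,1],[0,0,0,0,0,-0.117,1],[0,0,0,0,0,-0.117,1],[0,0,0,0,0,-0.116,1],[-3.4,-3.0,1.4,0,0,0,1],[-3.4,-3.0,1.4,0,0,0,1],[-3.4,-3.0,1.4,0,0,0,1],[-3.4,-3.0,1.4,0,0,0,1],[-3.4,-3.0,1.4,0,0,0,1],[-3.4,-3.0,1.4,0,0,0,1],[0,0,0,0,0,0,1],[0,0,0,0,0,0,1]]'
python3 - <<'E'
from bench import r
from h import *
plan(r,485,376.5,72.5+0,0)
E
```

```text
time: 2.9
ee_pos: [0.4849, 0.3787, 0.1496]
eef_rot: [-0.0, 1.0, 0.0, -0.0]
ft_force: [-0.2, 1.1, -0.2]
width: 0.087
t 2.9 p [484.9 378.7 149.6] w 87.0 F [-0.2  1.1 -0.2] q7 0.84
 turn [ 0.001 -0.     0.   ]  shift cm after [-0.01 -0.22  7.71]
```

```bash
python3 -m jog '[[0,-0.22,2.5,0,0,0,1],[0,0,2.5,0,0,0,1],[0,0,2,0,0,0,1],[0,0,1,0,0,0,1],[0,0,0.5,0,0,0,1],[0,0,0,0,0,0,1],[0,0,0,0,0,0,1]]' 30
python3 - <<'E'
from bench import r
from h import *
plan(r,485,376.5,64.5,0)
c=r.camera("side");cv2.imwrite("pics/s1.png",cv2.resize(c["frame"][90:190,130:260,::-1],None,fx=6,fy=6))
E
```

```text
time: 3.78
ee_pos: [0.4857, 0.3763, 0.0653]
eef_rot: [-0.0, 1.0, 0.0, 0.0]
ft_force: [0.1, 0.2, -0.3]
width: 0.087
t 3.77 p [485.7 376.3  65.3] w 87.0 F [ 0.1  0.2 -0.3] q7 0.84
 turn [0.001 0.001 0.   ]  shift cm after [0.07 0.02 0.08]
```

View pics/s1.png

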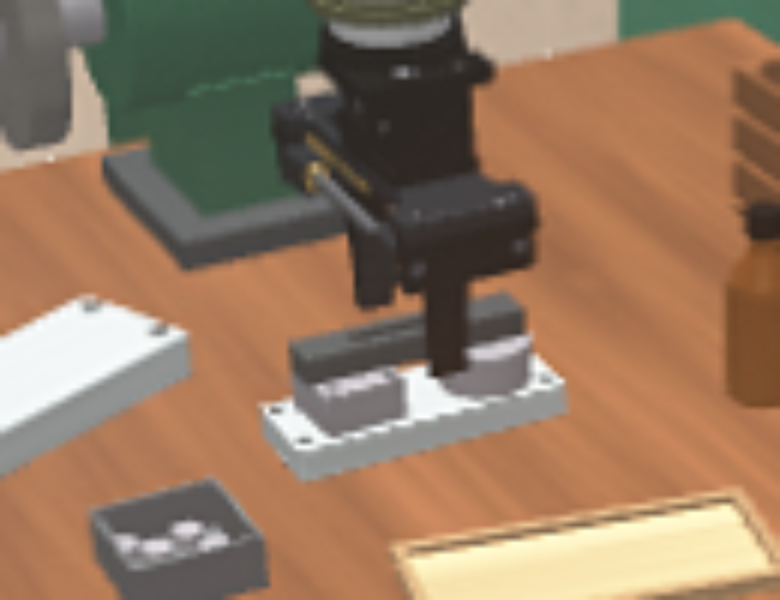

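The fingers straddle the strap's middle, above the gap between the blocks. I'll close and lift slowly.

```bash
python3 -m jog '[[0,0,0,0,0,0,0.2],[0,0,0,0,0,0,-0.2],[0,0,0,0,0,0,-1],[0,0,0,0,0,0,-1],[0,0,0,0,0,0,-1],[0,0,0,0,0,0,-1],[0,0,-0.3,0,0,0,-1],[0,0,-0.5,0,0,0,-1],[0,0,-1,0,0,0,-1],[0,0,-2,0,0,0,-1],[0,0,-3,0,0,0,-1],[0,0,-3,0,0,0,-1],[0,0,0,0,0,0,-1],[0,0,0,0,0,0,-1]]' 35
python3 - <<'E'
from bench import r
from h import *
plan(r,488.4,-183.6,150,2.2)
c=r.camera("side");cv2.imwrite("pics/s2.png",cv2.resize(c["frame"][70:190,130:260,::-1],None,fx=5,fy=5))
c=r.camera("top");cv2.imwrite("pics/t2.png",cv2.resize(c["frame"][150:250,100:220,::-1],None,fx=6,fy=6))
E
```

```text
time: 5.58
ee_pos: [0.485, 0.3758, 0.1622]
eef_rot: [-0.0, 1.0, -0.0, -0.0]
ft_force: [0.0, -0.6, -3.6]
width: 0.0252
t 5.58 p [485.  375.8 162.2] w 25.2 F [ 0.  -0.6 -3.6] q7 0.84
 turn [-0.    -0.    -0.038]  shift cm after [  1.81 -55.91   1.22]
```

View pics/s2.png

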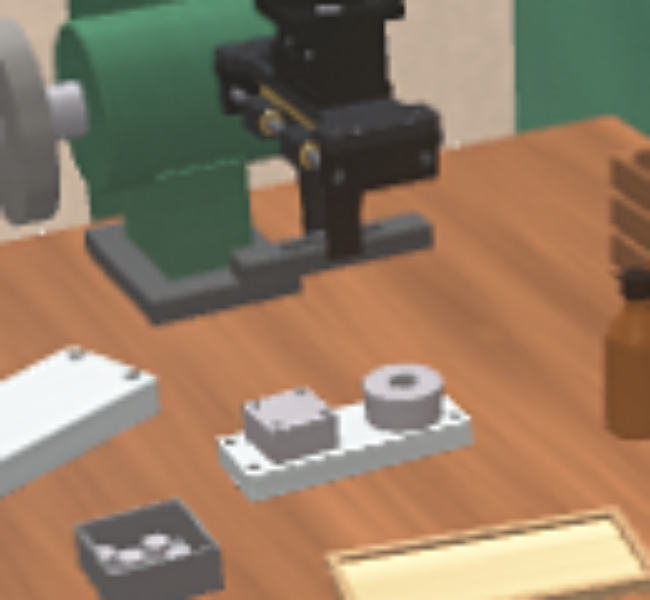

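View pics/t2.png

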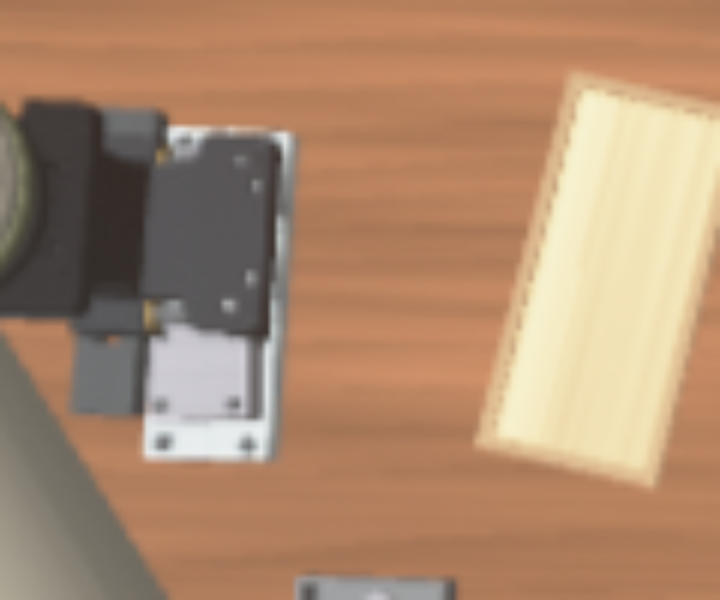

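Strap is held level and both blocks stayed on the plate. Carrying it to its tray.

```bash
python3 -m jog '[[0,0,0,0,0,-0.038,-1],[0.1,-2,0,0,0,0,-1],[0.1,-3.7,0,0,0,0,-1],[0.1,-3.7,0,0,0,0,-1],[0.1,-3.7,0,0,0,0,-1],[0.1,-3.7,0,0,0,0,-1],[0.1,-3.7,0,0,0,0,-1],[0.1,-3.7,0,0,0,0,-1],[0.1,-3.7,0,0,0,0,-1],[0.1,-3.7,0,0,0,0,-1],[0.1,-3.7,0,0,0,0,-1],[0.1,-3.7,0,0,0,0,-1],[0.1,-3.7,0,0,0,0,-1],[0.1,-3.7,0,0,0,0,-1],[0.1,-3.7,0,0,0,0,-1],[0.2,-3.7,0,0,0,0,-1],[0.2,-2.1,0,0,0,0,-1],[0,0,0,0,0,0,-1],[0,0,0,0,0,0,-1],[0,0,0,0,0,0,-1]]'
python3 - <<'E'
from bench import r
from h import *
plan(r,488.4,-183.6,22.5,2.2)
E
```

```text
time: 8.18
ee_pos: [0.4887, -0.1824, 0.1624]
eef_rot: [-0.02, 1.0, 0.0, -0.0]
ft_force: [0.5, -0.6, -3.5]
width: 0.0253
t 8.18 p [ 488.7 -182.4  162.4] w 25.3 F [ 0.5 -0.6 -3.5] q7 1.94
 turn [ 0.001 -0.     0.001]  shift cm after [ 0.03 -0.12 13.99]
```

```bash
python3 -m jog '[[0,-0.12,2.5,0,0,0,-1],[0,0,3.5,0,0,0,-1],[0,0,3.5,0,0,0,-1],[0,0,1.5,0,0,0,-1],[0,0,0,0,0,0,-1],[0,0,0,0,0,0,-1]]'
python3 - <<'E'
from bench import r
from h import *
plan(r,488.4,-183.6,22.5,2.2)
c=r.camera("side");cv2.imwrite("pics/s3.png",cv2.resize(c["frame"][180:300,230:360,::-1],None,fx=5,fy=5))
c=r.camera("top");cv2.imwrite("pics/t3.png",cv2.resize(c["frame"][150:250,270:390,::-1],None,fx=6,fy=6))
E
```

```text
time: 8.93
ee_pos: [0.4897, -0.1846, 0.0538]
eef_rot: [-0.019, 1.0, -0.0, 0.001]
ft_force: [0.4, 0.5, -3.0]
width: 0.0254
t 8.93 p [ 489.7 -184.6   53.8] w 25.4 F [ 0.4  0.5 -3. ] q7 2.0
 turn [-0.     0.002  0.   ]  shift cm after [0.12 0.11 3.13]
```

View pics/s3.png

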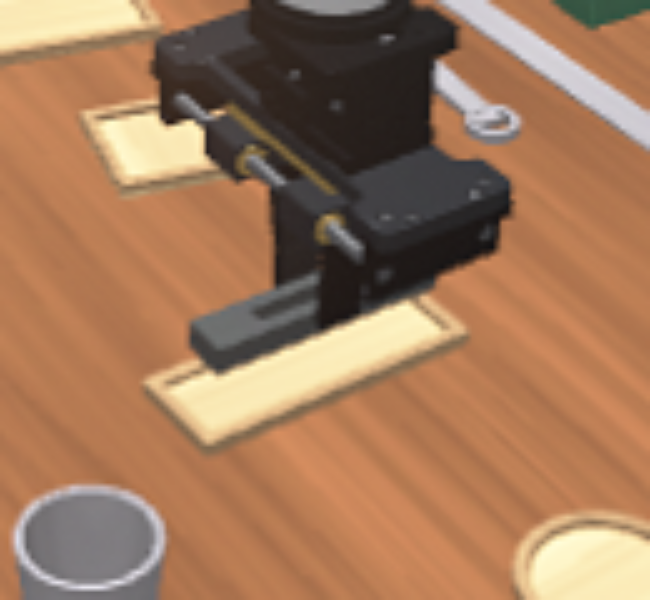

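View pics/t3.png

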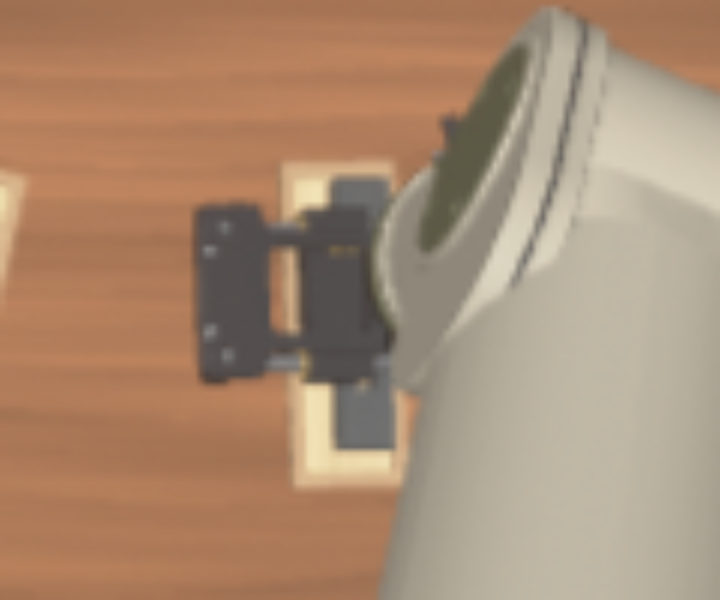

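Run:
```python
from bench import r
from h import *
T=r.camera("top");S=r.camera("side")
t=lambda p,z:toplane(T,np.array(p)/6-.5+[270,150],z)*1000
s=lambda p,z:toplane(S,np.array(p)/5-.5+[230,180],z)*1000
print("T strap FL NL NR",t([(331,176),(335,449),(395,449)],.0513).round())
print("T tray out FL NL",t([(281,162),(293,488)],.009).round())
print("S strap NL NR",s([(192,322),(216,350)],.0513).round())
print("S tray out NL NR FR",s([(146,382),(208,445),(468,330)],.009).round())
```

```text
T strap FL NL NR [[ 553. -168.]
 [ 423. -171.]
 [ 424. -199.]]
T tray out FL NL [[ 566. -152.]
 [ 405. -159.]]
S strap NL NR [[ 425. -177.]
 [ 424. -201.]]
S tray out NL NR FR [[ 409. -161.]
 [ 411. -216.]
 [ 571. -207.]]
```

```bash
python3 -m jog '[[0,0,1.2,0,0,0,-1],[0,0,1,0,0,0,-1],[0,0,0.4,0,0,0,-1],[0,0,0.2,0,0,0,-1],[0,0,0.1,0,0,0,-1],[0,0,0.1,0,0,0,-1],[0,0,0,0,0,0,-1]]'
```

```text
time: 10.0
ee_pos: [0.4882, -0.1843, 0.0248]
eef_rot: [-0.019, 1.0, 0.001, -0.001]
ft_force: [-17.1, 7.3, 36.6]
width: 0.0251
```

```bash
python3 -m jog '[[0,0,-0.1,0,0,0,-1],[0,0,0,0,0,0,-1]]'
python3 - <<'E'
from bench import r
from h import *
c=r.camera("side");cv2.imwrite("pics/s4.png",cv2.resize(c["frame"][200:290,240:340,::-1],None,fx=7,fy=6))
E
```

```text
time: 10.25
ee_pos: [0.4881, -0.1844, 0.0249]
eef_rot: [-0.019, 1.0, 0.001, -0.001]
ft_force: [-12.1, 4.0, 22.5]
width: 0.0259
```

View pics/s4.png

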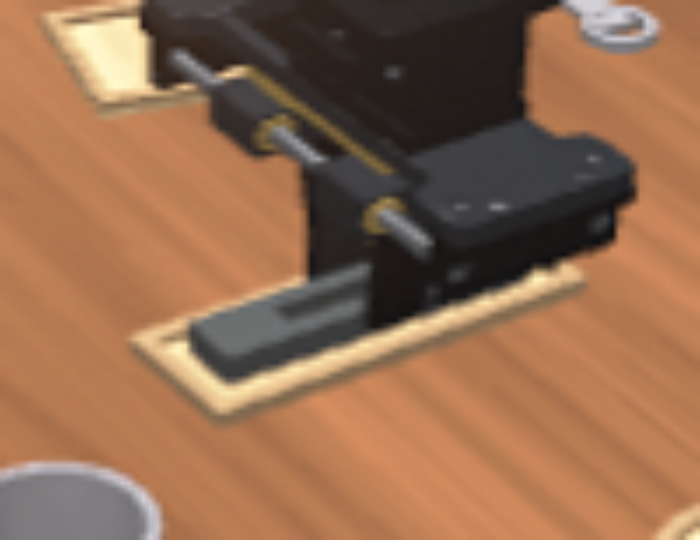

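```bash
python3 -m jog '[[0,0,-0.1,0,0,0,-1],[0,0,0,0,0,0,-0.3],[0,0,0,0,0,0,-0.1],[0,0,0,0,0,0,0.1],[0,0,0,0,0,0,0.3],[0,0,0,0,0,0,0.3],[0,0,-2,0,0,0,0.6],[0,0,-3,0,0,0,1],[0,0,-4,0,0,0,1],[0,0,-4,0,0,0,1],[0,0,0,0,0,0,1]]'
python3 - <<'E'
from bench import r
from h import *
c=r.camera("side");cv2.imwrite("pics/s5.png",cv2.resize(c["frame"][200:290,240:340,::-1],None,fx=7,fy=6))
plan(r,445,374,150,0)
T=r.camera("top");cv2.imwrite("pics/t5.png",cv2.resize(T["frame"][165:240,110:165,::-1],None,fx=8,fy=8))
E
```

```text
time: 11.68
ee_pos: [0.4904, -0.185, 0.1575]
eef_rot: [-0.019, 1.0, -0.0, 0.003]
ft_force: [0.5, -0.2, 0.2]
width: 0.0862
t 11.72 p [ 489.4 -184.6  155.6] w 86.5 F [-0.4 -0.3 -0.5] q7 1.95
 turn [-0.     0.003  0.038]  shift cm after [ 4.44 55.86  0.56]
```

View pics/s5.png

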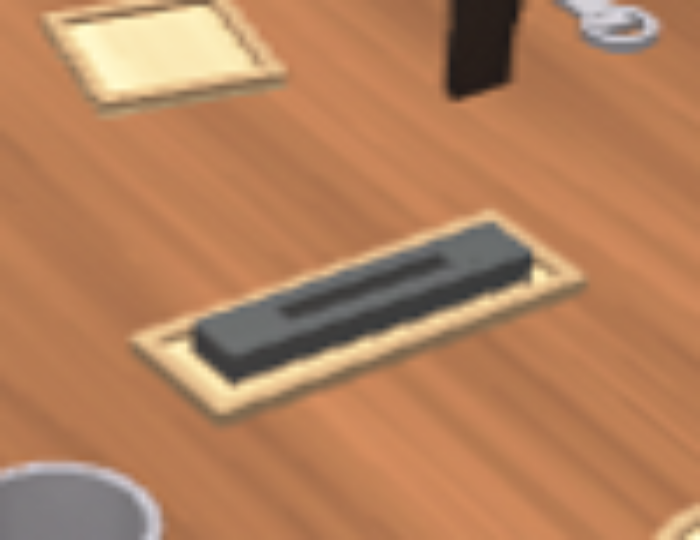

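View pics/t5.png

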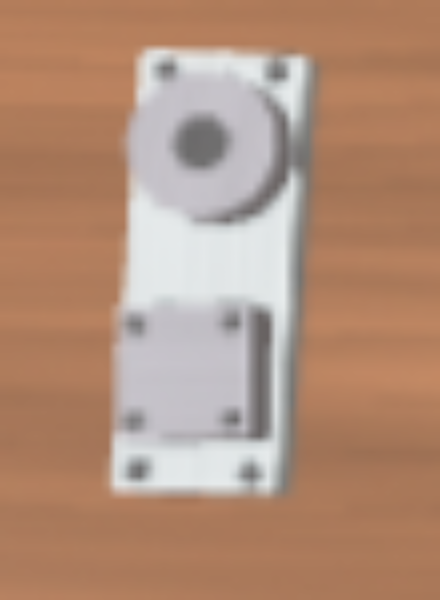

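The strap lies flat in its tray. Both blocks now show clearly in the top crop, the square centred about (183,370) and the round about (203,143), so I'll measure them.

Run:
```python
from bench import r
from h import *
T=r.camera("top");S=r.camera("side")
t=lambda p,z:(toplane(T,np.array(p)/8-.5+[110,165],z)*1000).round()
print("sq marks",t([(135,325),(232,321),(232,418),(135,420)],.046).tolist())
print("sq corners",t([(118,305),(252,303),(247,438),(115,438)],.046).tolist())
print("round c, L,R,F,N",t([(202,141),(128,140),(278,140),(202,70),(202,214)],.046).tolist())
cv2.imwrite("pics/s6.png",cv2.resize(S["frame"][130:180,165:235,::-1],None,fx=10,fy=10))
```

```text
sq marks [[461.0, 391.0], [463.0, 357.0], [429.0, 355.0], [427.0, 388.0]]
sq corners [[468.0, 397.0], [470.0, 350.0], [422.0, 349.0], [421.0, 395.0]]
round c, L,R,F,N [[527.0, 372.0], [526.0, 398.0], [528.0, 345.0], [552.0, 373.0], [501.0, 370.0]]
```

View pics/s6.png

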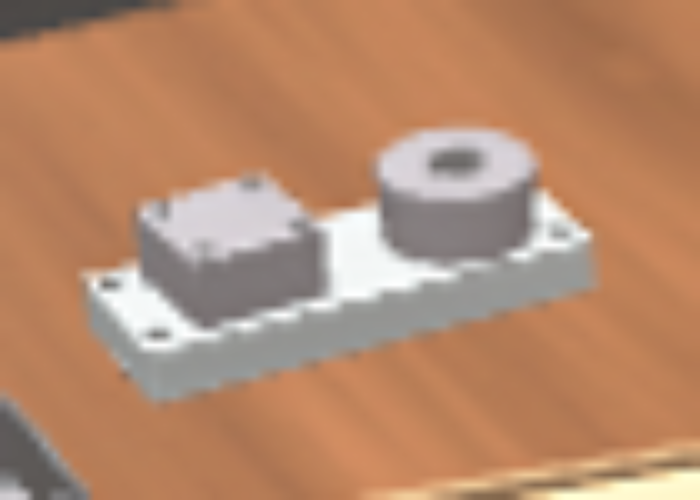

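```bash
python3 -m jog '[[0,0,0,0,0,0.038,1],[0.2,2,0,0,0,0,1],[0.3,3.7,0,0,0,0,1],[0.3,3.7,0,0,0,0,1],[0.3,3.7,0,0,0,0,1],[0.3,3.7,0,0,0,0,1],[0.3,3.7,0,0,0,0,1],[0.3,3.7,0,0,0,0,1],[0.3,3.7,0,0,0,0,1],[0.3,3.7,0,0,0,0,1],[0.3,3.7,0,0,0,0,1],[0.3,3.7,0,0,0,0,1],[0.3,3.7,0,0,0,0,1],[0.3,3.7,0,0,0,0,1],[0.2,3.7,0,0,0,0,1],[0.2,3.7,0,0,0,0,1],[0,2,0,0,0,0,1],[0,0,0,0,0,0,1],[0,0,0,0,0,0,1]]'
python3 - <<'E'
from bench import r
from h import *
plan(r,446,374,38.5,0.5)
E
```

```text
time: 14.25
ee_pos: [0.4472, 0.3719, 0.1543]
eef_rot: [0.001, 1.0, -0.001, -0.0]
ft_force: [0.5, -0.4, 0.3]
width: 0.087
t 14.25 p [447.2 371.9 154.3] w 87.0 F [ 0.5 -0.4  0.3] q7 0.79
 turn [-0.001 -0.    -0.01 ]  shift cm after [ 0.12  0.21 11.58]
```

```bash
python3 -m jog '[[0.1,0.2,2,0,0,-0.01,1],[0,0,3.5,0,0,0,1],[0,0,3,0,0,0,1],[0,0,2,0,0,0,1],[0,0,1,0,0,0,1],[0,0,0,0,0,0,1],[0,0,0,0,0,0,1],[0,0,0,0,0,0,1]]'
python3 - <<'E'
from bench import r
from h import *
plan(r,446,374,38.5,0.5)
c=r.camera("side");cv2.imwrite("pics/s7.png",cv2.resize(c["frame"][100:180,150:250,::-1],None,fx=7,fy=7))
E
```

```text
time: 15.25
ee_pos: [0.4461, 0.3758, 0.0405]
eef_rot: [-0.005, 1.0, 0.001, 0.001]
ft_force: [-0.4, -0.1, -0.4]
width: 0.0866
t 15.25 p [446.1 375.8  40.5] w 86.6 F [-0.4 -0.1 -0.4] q7 0.79
 turn [0.001 0.001 0.001]  shift cm after [ 0.01 -0.18  0.2 ]
```

View pics/s7.png

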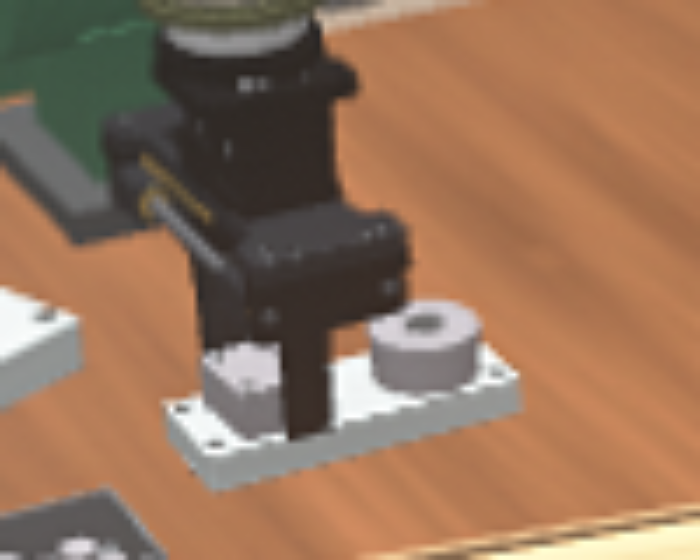

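```bash
python3 -m jog '[[0,-0.15,0.1,0,0,0,0.4],[0,0,0,0,0,0,0.2],[0,0,0,0,0,0,0],[0,0,0,0,0,0,-1],[0,0,0,0,0,0,-1],[0,0,0,0,0,0,-1],[0,0,-0.3,0,0,0,-1],[0,0,-0.5,0,0,0,-1],[0,0,-1,0,0,0,-1],[0,0,-2,0,0,0,-1],[0,0,-3,0,0,0,-1],[0,0,-3,0,0,0,-1],[0,0,0,0,0,0,-1],[0,0,0,0,0,0,-1]]' 40
python3 - <<'E'
from bench import r
from h import *
plan(r,525,20.4,135,-11.2)
c=r.camera("side");cv2.imwrite("pics/s8.png",cv2.resize(c["frame"][80:180,150:250,::-1],None,fx=6,fy=6))
E
```

```text
time: 17.05
ee_pos: [0.4451, 0.3736, 0.1355]
eef_rot: [-0.005, 1.0, -0.0, -0.0]
ft_force: [0.8, -0.8, -4.2]
width: 0.0476
t 17.05 p [445.1 373.6 135.5] w 47.6 F [ 0.8 -0.8 -4.2] q7 0.79
 turn [-0.001 -0.001  0.206]  shift cm after [-14.7  -33.1    0.05]
```

View pics/s8.png

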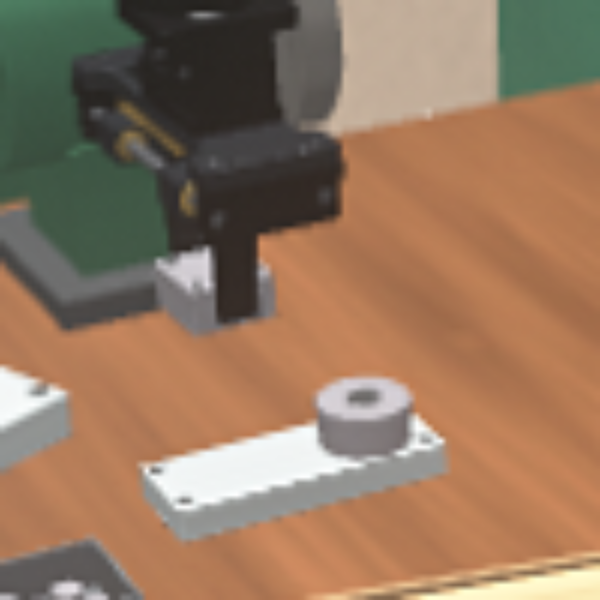

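```bash
python3 -m jog '[[0,0,0,0,0,0.103,-1],[0,0,0,0,0,0.103,-1],[-0.7,-1.6,0,0,0,0,-1],[-1.5,-3.4,0,0,0,0,-1],[-1.5,-3.4,0,0,0,0,-1],[-1.5,-3.4,0,0,0,0,-1],[-1.5,-3.4,0,0,0,0,-1],[-1.5,-3.4,0,0,0,0,-1],[-1.5,-3.4,0,0,0,0,-1],[-1.5,-3.4,0,0,0,0,-1],[-1.5,-3.4,0,0,0,0,-1],[-1.5,-3.4,0,0,0,0,-1],[-0.5,-0.9,0,0,0,0,-1],[0,0,2,0,0,0,-1],[0,0,3,0,0,0,-1],[0,0,2,0,0,0,-1],[0,0,1,0,0,0,-1],[0,0,0,0,0,0,-1],[0,0,0,0,0,0,-1]]'
python3 - <<'E'
from bench import r
from h import *
plan(r,525,20.4,24.5,-11.2)
c=r.camera("side");cv2.imwrite("pics/s9.png",cv2.resize(c["frame"][150:240,210:310,::-1],None,fx=6,fy=6))
E
```

```text
time: 19.48
ee_pos: [0.5259, 0.0208, 0.0573]
eef_rot: [0.098, 0.995, 0.0, 0.001]
ft_force: [-0.1, -0.2, -3.7]
width: 0.0477
t 19.48 p [525.9  20.8  57.3] w 47.7 F [-0.1 -0.2 -3.7] q7 1.31
 turn [0.001 0.001 0.   ]  shift cm after [ 0.08 -0.06  3.28]
```

View pics/s9.png

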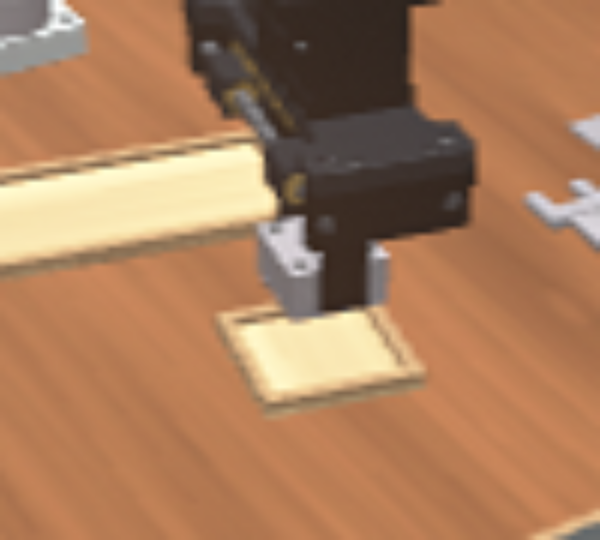

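```bash
python3 -m jog '[[0.05,0,1.2,0,0,0,-1],[0,0,1.2,0,0,0,-1],[0,0,0.3,0,0,0,-1],[0,0,0.2,0,0,0,-1],[0,0,0.1,0,0,0,-1],[0,0,0,0,0,0,-1],[0,0,0,0,0,0,-1]]'
```

```text
time: 20.4
ee_pos: [0.525, 0.0209, 0.0267]
eef_rot: [0.098, 0.995, 0.0, 0.0]
ft_force: [0.7, -0.8, -4.2]
width: 0.0483
```

```bash
python3 -m jog '[[0,0,0.1,0,0,0,-1],[0,0,0,0,0,0,-1],[0,0,0,0,0,0,-1]]';python3 -m jog '[[0,0,0.1,0,0,0,-1],[0,0,0,0,0,0,-1],[0,0,0,0,0,0,-1]]'
python3 - <<'E'
from bench import r
from h import *
c=r.camera("side");cv2.imwrite("pics/s10.png",cv2.resize(c["frame"][150:240,210:310,::-1],None,fx=6,fy=6))
E
```

```text
time: 20.78
ee_pos: [0.5249, 0.0209, 0.0255]
eef_rot: [0.098, 0.995, 0.0, -0.0]
ft_force: [0.1, 0.0, -4.1]
width: 0.0481
time: 21.15
ee_pos: [0.5249, 0.0209, 0.0245]
eef_rot: [0.098, 0.995, 0.0, -0.0]
ft_force: [0.0, -0.4, -4.7]
width: 0.0476
```

View pics/s10.png

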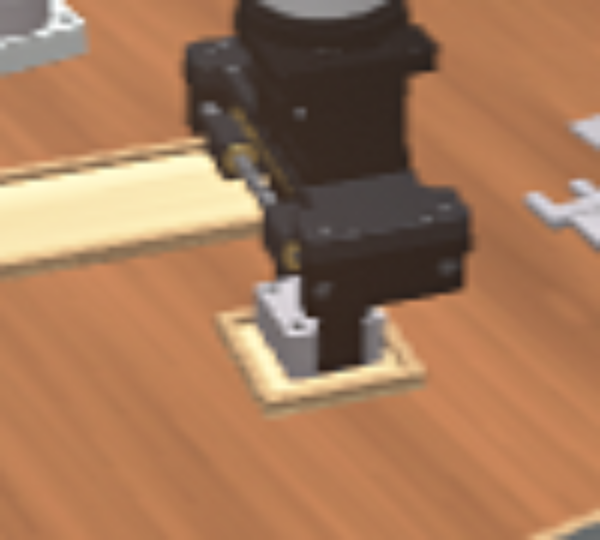

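```bash
python3 -m jog '[[0,0,0.1,0,0,0,-1],[0,0,0,0,0,0,-1],[0,0,0,0,0,0,-1]]'
```

```text
time: 21.58
ee_pos: [0.525, 0.0209, 0.0235]
eef_rot: [0.098, 0.995, 0.0, 0.0]
ft_force: [-0.4, 0.4, -4.6]
width: 0.0476
```

```bash
python3 -m jog '[[0,0,0.05,0,0,0,-1],[0,0,0,0,0,0,-1],[0,0,0,0,0,0,-1]]'; python3 -m jog '[[0,0,0.05,0,0,0,-1],[0,0,0,0,0,0,-1],[0,0,0,0,0,0,-1]]'
```

```text
time: 21.95
ee_pos: [0.5249, 0.0209, 0.023]
eef_rot: [0.098, 0.995, 0.0, -0.0]
ft_force: [-0.3, 0.1, -3.7]
width: 0.0478
time: 22.32
ee_pos: [0.5249, 0.0208, 0.0225]
eef_rot: [0.098, 0.995, 0.0, 0.0]
ft_force: [0.2, 0.7, -3.7]
width: 0.048
```

```bash
python3 -m jog '[[0,0,0.05,0,0,0,-1],[0,0,0,0,0,0,-1],[0,0,0,0,0,0,-1]]'; python3 -m jog '[[0,0,0.05,0,0,0,-1],[0,0,0,0,0,0,-1],[0,0,0,0,0,0,-1]]'
```

```text
time: 22.7
ee_pos: [0.525, 0.0209, 0.0225]
eef_rot: [0.098, 0.995, 0.0, 0.0]
ft_force: [-4.3, -0.1, 5.5]
width: 0.0483
time: 23.08
ee_pos: [0.525, 0.0209, 0.0224]
eef_rot: [0.098, 0.995, 0.0, 0.0]
ft_force: [-7.0, 0.1, 12.1]
width: 0.048
```

```bash
python3 -m jog '[[0,0,-0.05,0,0,0,-0.1],[0,0,0,0,0,0,0.15],[0,0,0,0,0,0,0.25],[0,0,0,0,0,0,0.4],[0,0,0,0,0,0,0.6],[0,0,-1,0,0,0,0.6],[0,0,-3,0,0,0,1],[0,0,-4,0,0,0,1],[0,0,-4,0,0,0,1],[0,0,0,0,0,0,1]]'
python3 - <<'E'
from bench import r
from h import *
c=r.camera("side");cv2.imwrite("pics/s11.png",cv2.resize(c["frame"][150:240,210:310,::-1],None,fx=6,fy=6))
plan(r,527.5,374,145,0)
E
```

```text
time: 24.32
ee_pos: [0.527, 0.021, 0.1459]
eef_rot: [0.098, 0.995, 0.001, 0.003]
ft_force: [0.1, -1.5, -0.8]
width: 0.0863
t 24.38 p [525.8  21.  143.8] w 86.7 F [-0.3  0.5 -0.3] q7 1.29
 turn [ 0.001  0.003 -0.196]  shift cm after [-0.17 35.3  -0.12]
```

View pics/s11.png

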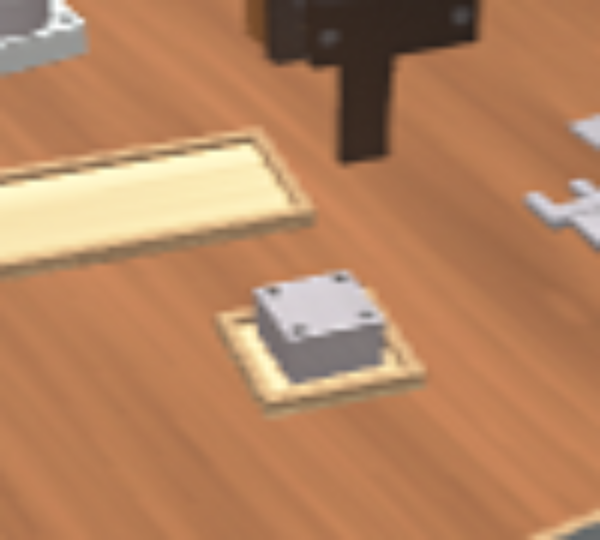

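Run:
```python
from bench import r
from h import *
S=r.camera("side");T=r.camera("top")
s=lambda p,z:(toplane(S,np.array(p)/6-.5+[210,150],z)*1000)
q=s([(253,292),(347,270),(386,320),(295,340)],.030);print(q.round().tolist(),q.mean(0))
q=s([(216,315),(363,287),(426,376),(268,408)],.009);print(q.round().tolist(),q.mean(0))
cv2.imwrite("pics/t11.png",cv2.resize(T["frame"][150:240,110:300,::-1],None,fx=4,fy=4))
```

```text
[[505.0, 46.0], [554.0, 41.0], [547.0, -5.0], [502.0, 1.0]] [527.2480368   20.68284146]
[[496.0, 65.0], [570.0, 52.0], [556.0, -28.0], [480.0, -14.0]] [525.33508195  18.98121229]
```

View pics/t11.png

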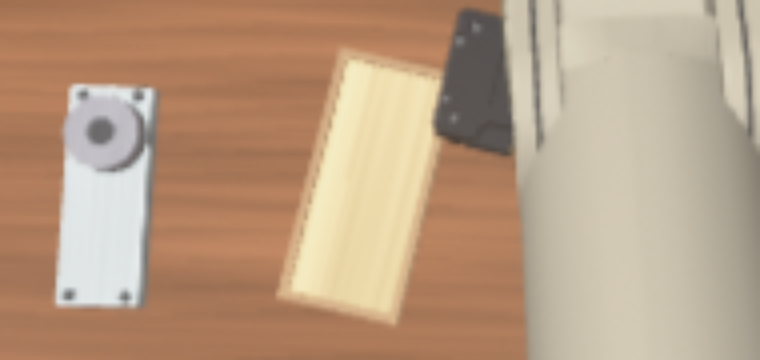

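The square is within 2 mm of its tray's centre. Next, the round block.

```bash
python3 -m jog '[[0,0,0,0,0,-0.098,1],[0,0,0,0,0,-0.098,1],[0,2,0,0,0,0,1],[0,3.7,0,0,0,0,1],[0,3.7,0,0,0,0,1],[0,3.7,0,0,0,0,1],[0,3.7,0,0,0,0,1],[0,3.7,0,0,0,0,1],[0,3.7,0,0,0,0,1],[0,3.7,0,0,0,0,1],[0,3.7,0,0,0,0,1],[0,3.7,0,0,0,0,1],[-0.15,0,0,0,0,0,1],[0,0,2,0,0,0,1],[0,0,2,0,0,0,1],[0,0,0,0,0,0,1],[0,0,0,0,0,0,1]]'
python3 - <<'E'
from bench import r
from h import *
plan(r,527.5,374,38.5,0)
E
```

```text
time: 26.6
ee_pos: [0.5266, 0.3734, 0.1021]
eef_rot: [0.0, 1.0, -0.0, 0.0]
ft_force: [0.3, 0.4, 0.0]
width: 0.0872
t 26.6 p [526.6 373.4 102.1] w 87.2 F [0.3 0.4 0. ] q7 0.89
 turn [-0.  0. -0.]  shift cm after [-0.09  0.06  6.36]
```

```bash
python3 -m jog '[[-0.1,0,2,0,0,0,1],[0,0,2.5,0,0,0,1],[0,0,1.5,0,0,0,1],[0,0,0.3,0,0,0,1],[0,0,0,0,0,0,1],[0,0,0,0,0,0,1]]'
python3 - <<'E'
from bench import r
from h import *
plan(r,527.5,374,38.5,0)
c=r.camera("side");cv2.imwrite("pics/s12.png",cv2.resize(c["frame"][100:180,150:250,::-1],None,fx=7,fy=7))
E
```

```text
time: 27.35
ee_pos: [0.5278, 0.3743, 0.04]
eef_rot: [-0.0, 1.0, 0.001, 0.001]
ft_force: [0.8, 0.0, 0.1]
width: 0.0869
t 27.35 p [527.8 374.3  40. ] w 86.9 F [0.8 0.  0.1] q7 0.89
 turn [0.001 0.001 0.   ]  shift cm after [ 0.03 -0.03  0.15]
```

View pics/s12.png

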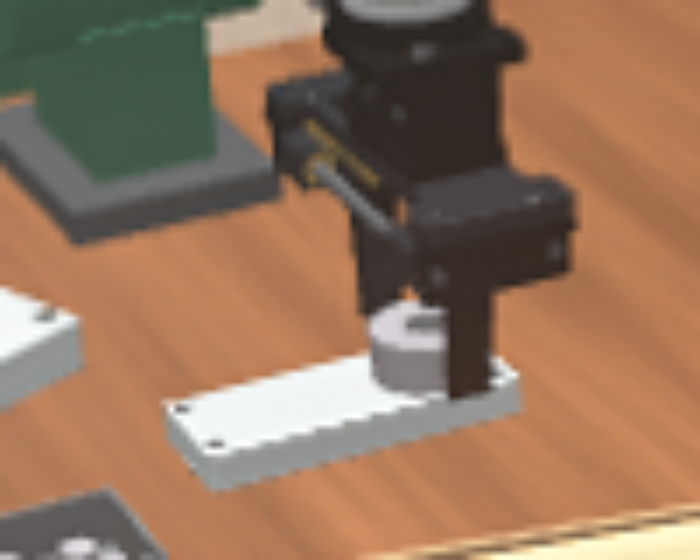

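```bash
python3 -m jog '[[0,0,0.1,0,0,0,0.5],[0,0,0,0,0,0,0.3],[0,0,0,0,0,0,0.15],[0,0,0,0,0,0,-1],[0,0,0,0,0,0,-1],[0,0,0,0,0,0,-1],[0,0,-0.3,0,0,0,-1],[0,0,-0.5,0,0,0,-1],[0,0,-1,0,0,0,-1],[0,0,-2,0,0,0,-1],[0,0,-3,0,0,0,-1],[0,0,-3,0,0,0,-1],[0,0,0,0,0,0,-1],[0,0,0,0,0,0,-1]]' 40
python3 - <<'E'
from bench import r
from h import *
plan(r,519.5,-380.4,135,0)
c=r.camera("side");cv2.imwrite("pics/s13.png",cv2.resize(c["frame"][80:180,150:250,::-1],None,fx=6,fy=6))
E
```

```text
time: 29.15
ee_pos: [0.5269, 0.3736, 0.1353]
eef_rot: [-0.0, 1.0, -0.0, -0.0]
ft_force: [0.7, 0.4, -5.2]
width: 0.0524
t 29.15 p [526.9 373.6 135.3] w 52.4 F [ 0.7  0.4 -5.2] q7 0.89
 turn [-0.    -0.001  0.   ]  shift cm after [ 7.40e-01 -7.54e+01  3.00e-02]
```

View pics/s13.png

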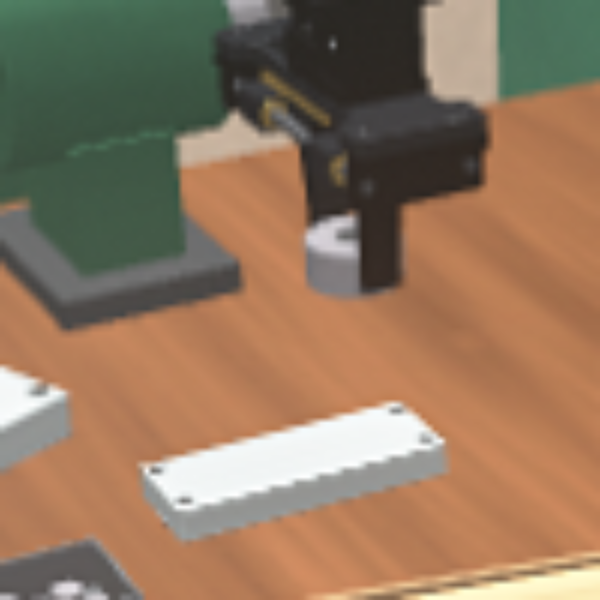

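Run:
```python
from bench import r
from h import *
S=r.camera("side")
im=cv2.resize(S["frame"][80:180,150:250,::-1],None,fx=7.5,fy=6) if 0 else cv2.resize(S["frame"][95:140,190:250,::-1],None,fx=12,fy=12,interpolation=cv2.INTER_NEAREST)
a=np.linspace(0,2*np.pi,60)
for x0,col in((527,(0,0,255)),(517,(0,255,0))):
  for z in(.116,.142):
    P=np.c_[x0/1000+.027*np.cos(a),.3737+.027*np.sin(a),np.full(60,z)]
    q=(proj(S,P)+.5-[190,95])*12
    cv2.polylines(im,[q.astype(np.int32)],True,col,1)
cv2.imwrite("pics/o13.png",im)
```

```text
(no output)
```

View pics/o13.png

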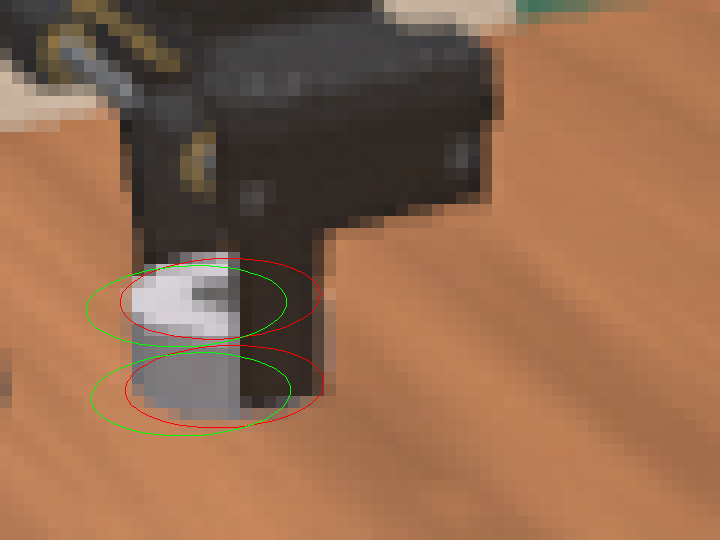

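The block is centred between the pads: the red prediction overlays it within about 1 px. Carrying it over.

```bash
python3 -m jog '[[0,-2,0,0,0,0,-1],[0,-3.7,0,0,0,0,-1],[0,-3.7,0,0,0,0,-1],[0,-3.7,0,0,0,0,-1],[0,-3.7,0,0,0,0,-1],[0,-3.7,0,0,0,0,-1],[0,-3.7,0,0,0,0,-1],[0,-3.7,0,0,0,0,-1],[0,-3.7,0,0,0,0,-1],[0,-3.7,0,0,0,0,-1],[0,-3.7,0,0,0,0,-1],[0,-3.7,0,0,0,0,-1],[0,-3.7,0,0,0,0,-1],[0,-3.7,0,0,0,0,-1],[0,-3.7,0,0,0,0,-1],[0,-3.7,0,0,0,0,-1],[0,-3.7,0,0,0,0,-1],[0,-3.7,0,0,0,0,-1],[0,-3.7,0,0,0,0,-1],[0.7,-3.7,0,0,0,0,-1]]'
python3 -m jog '[[0,-2.5,0,0,0,0,-1],[0,-0.6,0,0,0,0,-1],[0,0,2,0,0,0,-1],[0,0,3,0,0,0,-1],[0,0,2,0,0,0,-1],[0,0,1,0,0,0,-1],[0,0,0,0,0,0,-1],[0,0,0,0,0,0,-1],[0,0,0,0,0,0,-1]]'
python3 - <<'E'
from bench import r
from h import *
plan(r,519.5,-380.4,23.5,0)
S=r.camera("side");cv2.imwrite("pics/s14.png",cv2.resize(S["frame"][230:340,290:400,::-1],None,fx=5,fy=5))
T=r.camera("top");cv2.imwrite("pics/t14.png",cv2.resize(T["frame"][150:240,350:450,::-1],None,fx=5,fy=5))
E
```

```text
time: 31.75
ee_pos: [0.5195, -0.3506, 0.1353]
eef_rot: [-0.0, 1.0, 0.0, -0.0]
ft_force: [0.4, -0.1, -4.4]
width: 0.0527
time: 32.88
ee_pos: [0.521, -0.3805, 0.057]
eef_rot: [-0.0, 1.0, -0.0, 0.001]
ft_force: [0.4, 0.5, -3.9]
width: 0.0528
t 32.88 p [ 521.  -380.5   57. ] w 52.8 F [ 0.4  0.5 -3.9] q7 2.29
 turn [-0.001  0.001  0.   ]  shift cm after [0.15 0.01 3.35]
```

View pics/s14.png

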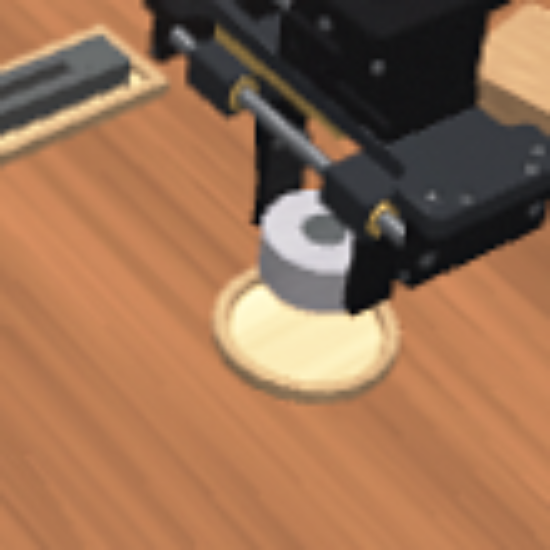

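View pics/t14.png

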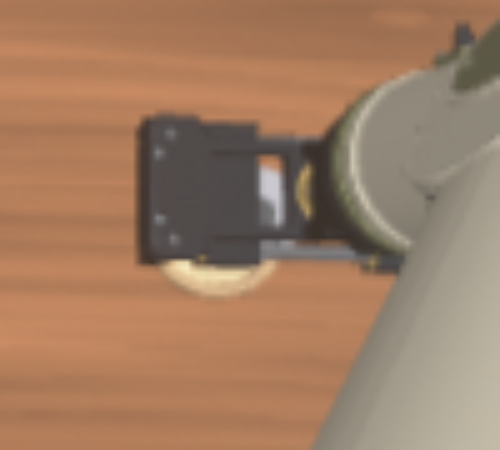

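```bash
python3 -m jog '[[0.05,0,1.2,0,0,0,-1],[0,0,1.2,0,0,0,-1],[0,0,0.4,0,0,0,-1],[0,0,0.3,0,0,0,-1],[0,0,0.1,0,0,0,-1],[0,0,0.1,0,0,0,-1],[0,0,0,0,0,0,-1],[0,0,0,0,0,0,-1]]'
```

```text
time: 33.98
ee_pos: [0.5201, -0.3802, 0.0232]
eef_rot: [-0.0, 1.0, -0.0, 0.0]
ft_force: [-0.1, 0.3, -4.0]
width: 0.0529
```

```bash
python3 -m jog '[[0,0,0.05,0,0,0,-1],[0,0,0,0,0,0,-1],[0,0,0,0,0,0,-1]]'
```

```text
time: 34.35
ee_pos: [0.52, -0.3801, 0.0225]
eef_rot: [-0.0, 1.0, 0.0, 0.0]
ft_force: [0.8, 0.0, -4.6]
width: 0.0527
```

```bash
python3 -m jog '[[0,0,0.05,0,0,0,-1],[0,0,0,0,0,0,-1],[0,0,0,0,0,0,-1]]'
```

```text
time: 34.72
ee_pos: [0.5201, -0.3802, 0.0221]
eef_rot: [-0.0, 1.0, -0.0, 0.0]
ft_force: [-1.1, 0.2, -3.1]
width: 0.0526
```

Run:
```python
from bench import r
from h import *
S=r.camera("side");cv2.imwrite("pics/s15.png",cv2.resize(S["frame"][230:340,290:400,::-1],None,fx=5,fy=5))
```

```text
(no output)
```

View pics/s15.png

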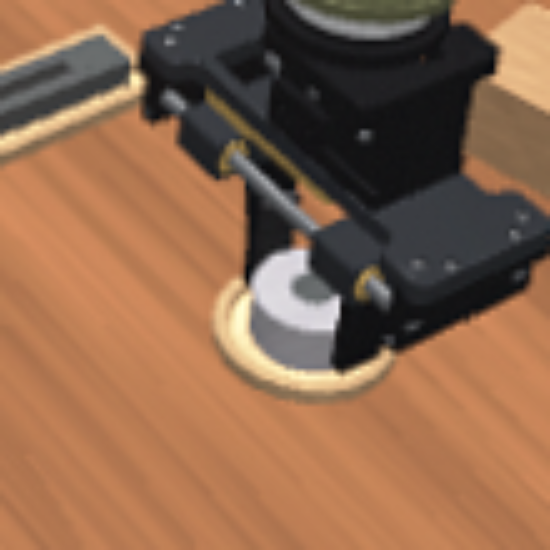

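Contact is just starting (-3 N against the held weight), so I'll release here.

```bash
python3 -m jog '[[0,0,0.03,0,0,0,0.15],[0,0,0,0,0,0,0.25],[0,0,0,0,0,0,0.35],[0,0,0,0,0,0,0.5],[0,0,0,0,0,0,0.6],[0,0,0,0,0,0,0.6],[0,0,-1,0,0,0,0.6],[0,0,-3,0,0,0,1],[0,0,-4,0,0,0,1],[0,0,-4,0,0,0,1],[0,0,0,0,0,0,1]]'
python3 - <<'E'
from bench import r
from h import *
S=r.camera("side");cv2.imwrite("pics/s16.png",cv2.resize(S["frame"][230:340,290:400,::-1],None,fx=5,fy=5))
T=r.camera("top");cv2.imwrite("pics/t16.png",cv2.resize(T["frame"][165:240,110:310,::-1],None,fx=4,fy=4))
plan(r,485.5,375,145,0)
E
```

```text
time: 36.15
ee_pos: [0.5215, -0.3816, 0.1462]
eef_rot: [0.0, 1.0, -0.002, 0.003]
ft_force: [0.1, -0.6, -0.8]
width: 0.0862
t 36.25 p [ 520.1 -380.2  142.3] w 86.8 F [ 0.1 -0.5  0.2] q7 2.27
 turn [-0.     0.001  0.   ]  shift cm after [ 3.46 75.52 -0.27]
```

View pics/s16.png

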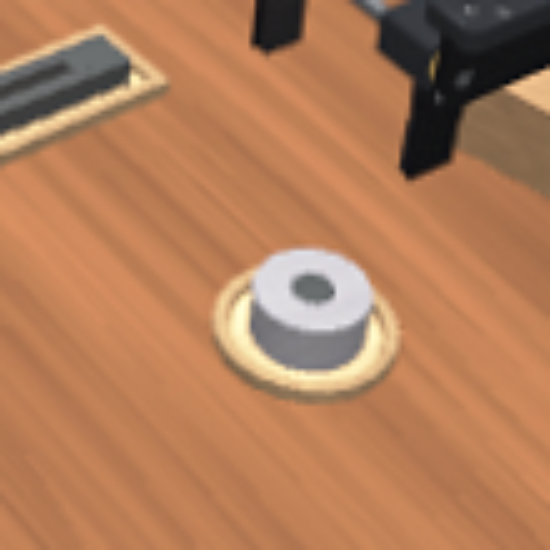

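View pics/t16.png

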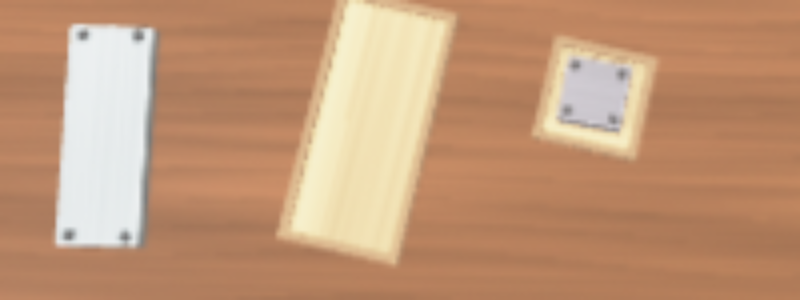

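Round and square lie flat in their trays. I'll re-measure the bare plate.

Run:
```python
from bench import r
from h import *
T=r.camera("top");S=r.camera("side")
for c,roi in((T,(115,165,160,240)),(S,(165,140,232,175))):
    f=cv2.cvtColor(c["frame"],cv2.COLOR_RGB2HSV);x0,y0,x1,y1=roi
    m=np.zeros(f.shape[:2],np.uint8);m[y0:y1,x0:x1]=((f[...,1]<50)&(f[...,2]>190))[y0:y1,x0:x1]*255
    k=max(cv2.findContours(m,cv2.RETR_EXTERNAL,cv2.CHAIN_APPROX_NONE)[0],key=cv2.contourArea)
    print(cv2.boundingRect(k),rect(toplane(c,k[:,0],.02)))
```

```text
(124, 171, 24, 56) (483.0, 374.8, 160.9, 59.4, 0.0)
(174, 147, 50, 18) (486.4, 374.9, 160.4, 60.1, -0.1)
```

```bash
python3 -m jog '[[0,2,0,0,0,0,1],[0.2,3.7,0,0,0,0,1],[0.2,3.7,0,0,0,0,1],[0.2,3.7,0,0,0,0,1],[0.2,3.7,0,0,0,0,1],[0.2,3.7,0,0,0,0,1],[0.2,3.7,0,0,0,0,1],[0.2,3.7,0,0,0,0,1],[0.2,3.7,0,0,0,0,1],[0.2,3.7,0,0,0,0,1],[0.2,3.7,0,0,0,0,1],[0.2,3.7,0,0,0,0,1],[0.2,3.7,0,0,0,0,1],[0.2,3.7,0,0,0,0,1],[0.2,3.7,0,0,0,0,1],[0.2,3.7,0,0,0,0,1],[0.2,3.7,0,0,0,0,1],[0.2,3.7,0,0,0,0,1],[0,3.7,0,0,0,0,1],[0,3.7,0,0,0,0,1]]'
python3 - <<'E'
from bench import r
from h import *
plan(r,485,375,18.5,0)
E
```

```text
time: 38.85
ee_pos: [0.4841, 0.3446, 0.1412]
eef_rot: [-0.001, 1.0, -0.0, -0.0]
ft_force: [0.0, -0.2, -0.3]
width: 0.0869
t 38.85 p [484.1 344.6 141.2] w 86.9 F [ 0.  -0.2 -0.3] q7 0.87
 turn [-0.001 -0.001  0.002]  shift cm after [-0.09  3.04 12.27]
```

```bash
python3 -m jog '[[-0.1,2.5,0,0,0,0,1],[0,0.55,1,0,0,0,1],[0,0,0,0,0,0,1],[0,0,3,0,0,0,1],[0,0,3,0,0,0,1],[0,0,2.5,0,0,0,1],[0,0,2,0,0,0,1],[0,0,0.7,0,0,0,1],[0,0,0,0,0,0,1],[0,0,0,0,0,0,1]]'
python3 - <<'E'
from bench import r
from h import *
plan(r,485,375,18.5,0)
c=r.camera("side");cv2.imwrite("pics/s17.png",cv2.resize(c["frame"][100:180,150:250,::-1],None,fx=7,fy=7))
E
```

```text
time: 40.1
ee_pos: [0.4874, 0.3737, 0.0208]
eef_rot: [-0.0, 1.0, 0.001, 0.001]
ft_force: [-0.1, -0.8, 0.2]
width: 0.087
t 40.1 p [487.4 373.7  20.8] w 87.0 F [-0.1 -0.8  0.2] q7 0.83
 turn [0.001 0.001 0.   ]  shift cm after [0.24 0.13 0.23]
```

View pics/s17.png

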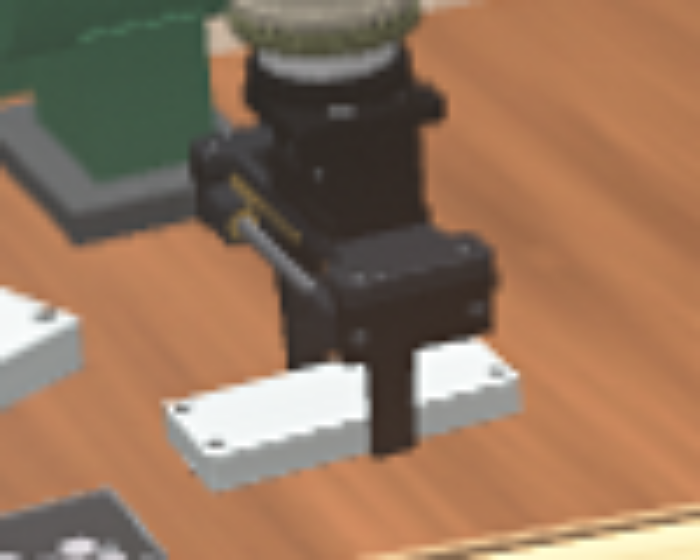

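```bash
python3 -m jog '[[0.2,0.1,0.2,0,0,0,0.7],[0,0,0,0,0,0,0.5],[0,0,0,0,0,0,0.3],[0,0,0,0,0,0,-1],[0,0,0,0,0,0,-1],[0,0,0,0,0,0,-1],[0,0,0,0,0,0,-1]]' 55
python3 -m jog '[[0,0,-0.3,0,0,0,-1],[0,0,-0.5,0,0,0,-1],[0,0,-1,0,0,0,-1],[0,0,-2,0,0,0,-1],[0,0,-2,0,0,0,-1],[0,0,-2,0,0,0,-1],[0,0,0,0,0,0,-1],[0,0,0,0,0,0,-1]]'
python3 - <<'E'
from bench import r
from h import *
plan(r,499.5,186.3,95,-11.4)
c=r.camera("side");cv2.imwrite("pics/s18.png",cv2.resize(c["frame"][90:180,150:250,::-1],None,fx=6,fy=6))
E
```

```text
time: 41.02
ee_pos: [0.4849, 0.3744, 0.0178]
eef_rot: [-0.0, 1.0, 0.0, 0.0]
ft_force: [0.9, 0.1, 0.4]
width: 0.0593
time: 42.02
ee_pos: [0.4846, 0.3741, 0.0954]
eef_rot: [-0.0, 1.0, -0.0, -0.0]
ft_force: [-0.4, 0.0, -7.0]
width: 0.0597
t 42.02 p [484.6 374.1  95.4] w 59.7 F [-0.4  0.  -7. ] q7 0.83
 turn [-0.    -0.     0.199]  shift cm after [ -5.18 -18.12   0.04]
```

View pics/s18.png

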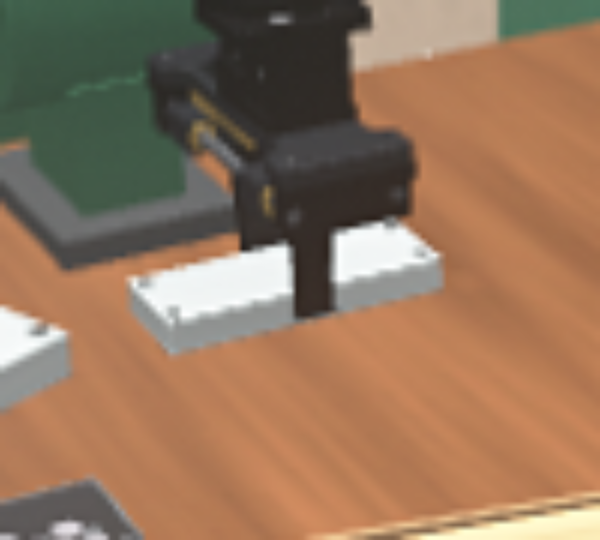

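```bash
python3 -m jog '[[0,0,0,0,0,0.1,-1],[0,0,0,0,0,0.1,-1],[-0.6,-1.6,0,0,0,0,-1],[-0.9,-3.2,0,0,0,0,-1],[-0.9,-3.2,0,0,0,0,-1],[-0.9,-3.2,0,0,0,0,-1],[-0.9,-3.2,0,0,0,0,-1],[-0.6,-2.4,0,0,0,0,-1],[-0.4,-1.3,0,0,0,0,-1],[0,0,1.5,0,0,0,-1],[0,0,1.5,0,0,0,-1],[0,0,0.5,0,0,0,-1],[0,0,0,0,0,0,-1],[0,0,0,0,0,0,-1],[0,0,0,0,0,0,-1]]'
python3 - <<'E'
from bench import r
from h import *
plan(r,499.5,186.3,22.5,-11.4)
c=r.camera("side");cv2.imwrite("pics/s19.png",cv2.resize(c["frame"][120:210,180:290,::-1],None,fx=6,fy=6))
T=r.camera("top");cv2.imwrite("pics/t19.png",cv2.resize(T["frame"][150:250,150:260,::-1],None,fx=6,fy=6))
E
```

```text
time: 43.95
ee_pos: [0.5002, 0.1869, 0.0612]
eef_rot: [0.1, 0.995, 0.0, 0.0]
ft_force: [0.4, 0.2, -4.7]
width: 0.0595
t 43.95 p [500.2 186.9  61.2] w 59.5 F [ 0.4  0.2 -4.7] q7 0.95
 turn [ 0.001  0.001 -0.001]  shift cm after [ 0.05 -0.07  3.87]
```

View pics/s19.png

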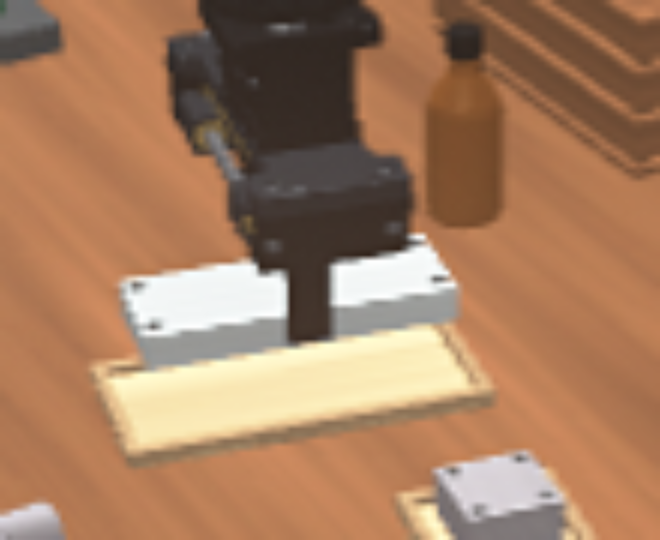

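View pics/t19.png

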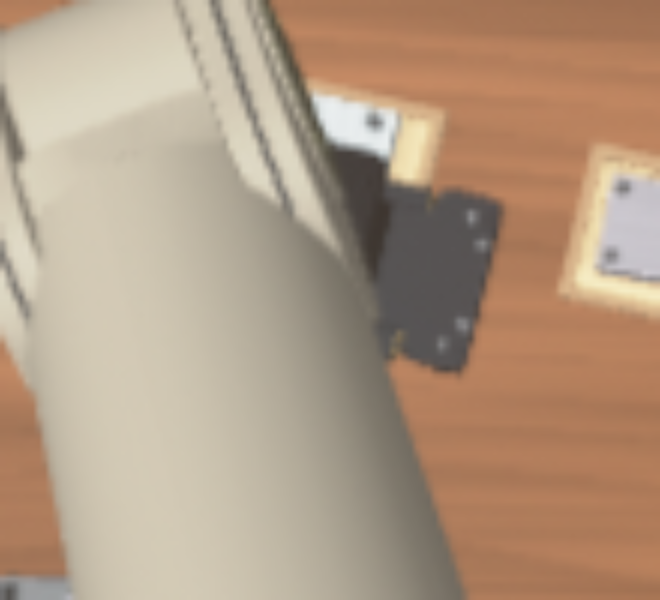

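Run:
```python
from bench import r
from h import *
S=r.camera("side")
s=lambda p,z:(toplane(S,np.array(p)/6-.5+[180,120],z)*1000)
q=s([(119,285),(143,335),(459,290),(428,237)],.0632);print(q.round().tolist(),q.mean(0))
q=s([(92,362),(130,458),(494,396)],.009);print(q.round().tolist(),((q[0]+q[2])/2))
```

```text
[[428.0, 229.0], [418.0, 177.0], [573.0, 140.0], [587.0, 196.0]] [501.41864895 185.69852743]
[[419.0, 252.0], [399.0, 158.0], [582.0, 120.0]] [500.79646532 186.05319516]
```

Plate and tray centres agree to within 1 mm in the same view. Lowering.

```bash
python3 -m jog '[[0,0,1.2,0,0,0,-1],[0,0,1.5,0,0,0,-1],[0,0,0.5,0,0,0,-1],[0,0,0.3,0,0,0,-1],[0,0,0.2,0,0,0,-1],[0,0,0,0,0,0,-1],[0,0,0,0,0,0,-1]]'
```

```text
time: 44.98
ee_pos: [0.5001, 0.1867, 0.024]
eef_rot: [0.1, 0.995, 0.0, 0.0]
ft_force: [-0.3, -0.2, -4.1]
width: 0.0592
```

```bash
python3 -m jog '[[0,0,0.1,0,0,0,-1],[0,0,0,0,0,0,-1],[0,0,0,0,0,0,-1]]'
```

```text
time: 45.35
ee_pos: [0.4999, 0.1866, 0.0228]
eef_rot: [0.1, 0.995, 0.0, 0.0]
ft_force: [-0.6, 0.7, -5.2]
width: 0.0593
```

```bash
python3 -m jog '[[0,0,0.05,0,0,0,-1],[0,0,0,0,0,0,-1],[0,0,0,0,0,0,-1]]'
```

```text
time: 45.72
ee_pos: [0.4999, 0.1866, 0.0222]
eef_rot: [0.1, 0.995, 0.0, 0.0]
ft_force: [-0.3, 0.3, -4.0]
width: 0.0594
```

```bash
python3 -m jog '[[0,0,0.05,0,0,0,-1],[0,0,0,0,0,0,-1],[0,0,0,0,0,0,-1]]'
```

```text
time: 46.1
ee_pos: [0.4999, 0.1866, 0.0218]
eef_rot: [0.1, 0.995, 0.0, 0.0]
ft_force: [-0.8, 0.3, -2.6]
width: 0.0592
```

```bash
python3 -m jog '[[0,0,0.02,0,0,0,0.4],[0,0,0,0,0,0,0.5],[0,0,0,0,0,0,0.6],[0,0,0,0,0,0,0.7],[0,0,0,0,0,0,0.7],[0,0,0,0,0,0,0.7],[0,0,-1,0,0,0,0.8],[0,0,-3,0,0,0,1],[0,0,-4,0,0,0,1],[0,0,-4,0,0,0,1],[0,0,-4,0,0,0,1],[3,0,0,0,0,0,1],[3,0,0,0,0,0,1],[0,0,0,0,0,0,1],[0,0,0,0,0,0,1]]'
python3 - <<'E'
from bench import r
from h import *
S=r.camera("side");cv2.imwrite("pics/s20.png",cv2.resize(S["frame"][110:330,160:400,::-1],None,fx=2.6,fy=2.6))
T=r.camera("top");cv2.imwrite("pics/t20.png",cv2.resize(T["frame"][110:250,130:430,::-1],None,fx=2.6,fy=2.6))
E
```

```text
time: 47.98
ee_pos: [0.4417, 0.1983, 0.1821]
eef_rot: [0.1, 0.995, 0.0, 0.001]
ft_force: [0.7, -0.2, -0.2]
width: 0.0868
```

View pics/s20.png

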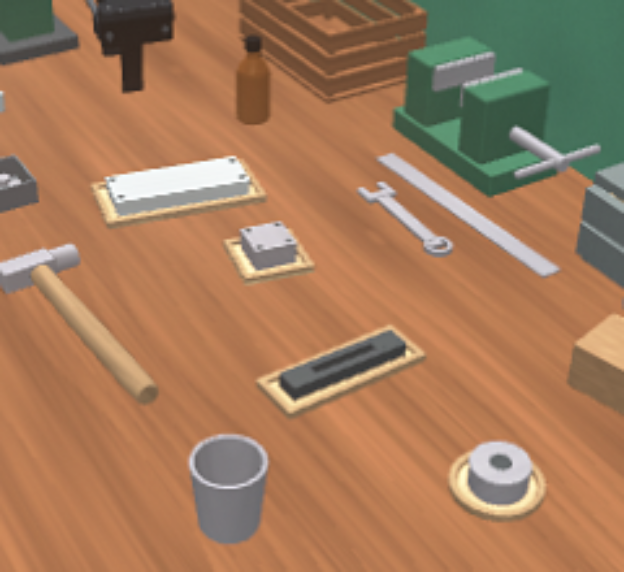

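View pics/t20.png

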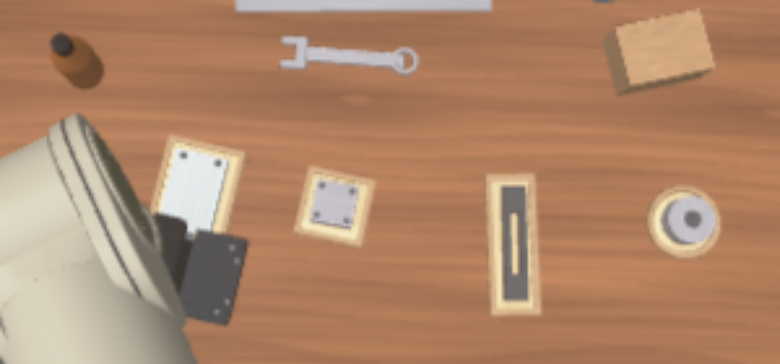

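Run:
```python
from bench import r
from h import *
S=r.camera("side");T=r.camera("top")
ss=lambda p,z:(toplane(S,np.array(p)/2.6-.5+[160,110],z)*1000)
tt=lambda p,z:(toplane(T,np.array(p)/2.6-.5+[130,110],z)*1000)
print("plate S",ss([(107,180),(115,205),(250,180),(238,157)],.024).mean(0).round(1))
print("sq S/T",ss([(241,235),(286,221),(298,240),(252,253)],.030).mean(0).round(1),tt([(336,204)],.03).round(1))
print("strap S/T",ss([(281,376),(298,390),(406,345),(390,332)],.020).mean(0).round(1),tt([(503,186),(525,186),(527,299),(503,301)],.02).mean(0).round(1))
print("round S/T",ss([(500,461)],.03).round(1),tt([(691,219)],.03).round(1))
```

```text
plate S [500.6 183.6]
sq S/T [526.9  18.9] [[523.3  18.9]]
strap S/T [ 489.3 -187.2] [ 487.3 -183. ]
round S/T [[ 521.5 -378. ]] [[ 518.9 -378.8]]
```

All four pieces measure within about 4 mm of their tray centres. Handing in.

```bash
python3 -c "
from bench import r
print(r.close_job())"
```

```text
the job is handed in; nothing more can be done
None
```

I took the pile apart in the required order (strap, square block, round block, base plate) and set each piece down in its own tray, handing in about 48 s into the 120 s. No verdict is reported.

**Position:** In the last pictures all four pieces lie inside their rims, and I measured each within about 4 mm of its tray's centre (the limit is 12 mm). The plate's final position comes from the side camera alone, because the arm hid part of it from the top camera.

**Flatness:** I judged this by eye and by contact with the tray floor; I did not measure the tilt of each piece.

**Bystanders:** The oil bottle and the wrench look untouched in the pictures, though I did not measure them. I left the large look-alike plate alone. The gripper was open and well clear of everything at hand-in.

**Disagreements:**
- The top and side cameras differ by 2–4 mm, so I averaged them for the tray positions.
- Setting down the strap pressed the tray floor with about 37 N, because contact came about 2 mm higher than I expected. I backed off before letting go.
- The gripper opening read 52.4 mm on the 54 mm round block, but an overlay in the side picture showed it centred to about 1 pixel.

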